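# Check-weigh the oil tins and stack them on the sloping rest

### The arm

A 7-joint arm with a two-finger parallel gripper is mounted at the origin on the work surface. World frame = base frame: x ahead of the robot, y to its left, z up, the work surface at z = 0. Lengths are in m, angles in rad, forces in N, time in s.
With the tool pointing down it reaches from about 0.4 to 0.875 m from the base axis. Payload 19.3 kg.
Tool frame: the origin (TCP) lies midway between the tips of the shut fingers; the grasp point (between the pads) lies 19 mm behind it; z points along the fingers, y is the line along which they close (so a half turn about z gives the same grasp; the last joint's range is limited). The gripper opens to 85 mm and grips with 20 to 120 N. Pads are 22 mm wide; open, the fingers measure 114 mm over their backs; the gripper's body (76 mm by 85 mm) begins 54 mm behind the grasp point. The pads swing forward as they close: fully open they stand 13 mm farther back than shut.
Start: joints at [-1.419, 0.521, -0.036, 1.599, 0.021, 1.021, -0.113], TCP at [0.138, 0.61, 0.231] pointing down, gripper open.
Joint ranges: [-2.91, 2.91], [-0.3, 2.13], [-1.5, 1.42], [0.17, 2.43], [-1.26, 4.41], [0.16, 1.93], [-2.52, 2.52]. Speed limits (rad/s): [1.89, 1.89, 2.39, 2.39, 3.01, 3.01, 3.01].

### API

Orientations are given as [roll, pitch, yaw] about the fixed x, y, z axes, in that order (R = Rz(yaw) Ry(pitch) Rx(roll)).
In Python, from workcell import bot gives the robot as it stands.
- The arm moves only by the shell command python3 nudge.py 'ROWS' [FORCE]. ROWS is a JSON list of rows, 1 to 5 of them, each of 7 numbers: the finger opening in m, then dx, dy, dz in m, then a rotation vector rx, ry, rz in rad; each row is the pose to reach, as a shift and turn from the pose commanded when the command began, along the tool's axes at that moment; what a row does not reach only later rows make up. A row lasts 1/8 s, in which the tool goes at most 0.0625 m and 0.188 rad, less where a joint would pass 70% of its speed; a pose out of reach is approached as far as the arm can. The fingers move at their own pace and stop on an object; FORCE is the grip in N (left out, the last holds). Time passes only in rows, so rows that do not move let the fingers close. It prints the time, the measured TCP pose, the force, the opening and the grip force at its end.
- bot.observe(): the state, without advancing time (a new reading comes with each control period).
- bot.grab_frame(name): name is "scene" or "top"; returns the picture (384x512x3 uint8, blue, green, red); there is no depth.
- bot.calibration(name): a dict with "vfov" (degrees; the focal length in pixels is half the picture's height over the tangent of half this angle, whatever the lens; pixels are square), "cx", "cy" (the principal point, pixels), "dist_coeffs" ([k1, k2, p1, p2, k3] as OpenCV has them; the pictures are not rectified), "eye" and "attitude" of the camera in the world. Camera axes: x right, y down, z forward; pixel columns grow to the right and rows downward; lengths in m; the calibration is good to about 2 mm. A picture is of the moment at which its call begins. calibration takes no time and is no camera call.
- bot.job_done(): hands the job in; it is judged then, once.
The state is a dict: "clock": time; "qpos": joint angles; "qd": joint speeds; "joint_efforts": joint torques, N m; "position": TCP position; "tool_rot": TCP orientation; "force": force on the tool from outside, world axes, zero at the start; "moment": the same for the moment, N m; "grip_width": finger opening in m; "finger_force": force on a finger pad.
Only numpy, scipy, OpenCV 4.12 (cv2) and the standard library are available. Lean on these libraries where they do the work, as an engineer would, in place of code of your own. Each camera call takes 0.05 s, during which the arm holds its last target. There are 200 camera calls.

### The job

First prove the dial scale: stand the brass check weight in the middle of the pan, let it go until the pan is still, and put it back in its wooden box. Then, one tin at a time and the longest first, lay each oil tin flat in the middle of the pan, let it go so that the scale can read it, and then stack it flat on the sloping rest, midway across it, cap uphill and base pushed right against the backstop, squarely on top of the longer tins already there. Do not disturb the label rolls and the bottles.

Things in the scene. Friction and masses are not known exactly. Their poses are not given: they have to be found in the camera images.
- tin_a: The longest of four flat oil tins (one may be absent; same look and section): rectangular, bare steel, 170 mm long (x, without cap) x 66 wide (y) x 32 thick (z), about 357 g, lying flat, white and green label up. Origin: centre of its underside. x points to the black screw cap (26 mm across) that stands 14 mm out of one end; the other end is the base.
- tin_b: The second longest of four flat oil tins (one may be absent; same look and section): rectangular, bare steel, 145 mm long (x, without cap) x 66 wide (y) x 32 thick (z), about 304 g, lying flat, white and green label up. Origin: centre of its underside. x points to the black screw cap (26 mm across) that stands 14 mm out of one end; the other end is the base.
- tin_c: The second shortest of four flat oil tins (one may be absent; same look and section): rectangular, bare steel, 120 mm long (x, without cap) x 66 wide (y) x 32 thick (z), about 252 g, lying flat, white and green label up. Origin: centre of its underside. x points to the black screw cap (26 mm across) that stands 14 mm out of one end; the other end is the base.
- tin_d: The shortest of four flat oil tins (one may be absent; same look and section): rectangular, bare steel, 95 mm long (x, without cap) x 66 wide (y) x 32 thick (z), about 199 g, lying flat, white and green label up. Origin: centre of its underside. x points to the black screw cap (26 mm across) that stands 14 mm out of one end; the other end is the base.
- weight: Brass 500 g check weight, 88 mm tall: a cylinder 38 mm across up to 50 mm, a 16 mm neck, and a round knob 24 mm across between 68 and 88 mm to grip it by. Origin: centre of its underside; z up.
- weight_box: Fixed open wooden box for the check weight, 76 x 76 mm outside, 34 mm high, walls and floor 7 mm (inside 62 x 62 mm, the floor 7 mm above the table). Origin: centre of its underside. The weight stands in it at the start.
- pan_centre (a point): Centre of the top of the dial scale's pan, a flat round steel plate without rim, 160 mm across, 5 mm thick, 160 mm above the table when empty. The white scale body under it (150 x 130 mm, 122 mm high, round dials on two faces) is fixed. The point sinks with the pan.
- pan (a joint): How far the scale's pan has sunk, m: 0 empty, growing downwards, sprung, about 2.45 mm per 100 g, at most 24 mm.
- stop (a point): Sloping rest (fixed): slotted wooden deck 150 mm wide, 220 long, sloping 20 degrees, with a steel backstop across its low end, nearest the robot. Point: middle of the corner where deck top meets backstop face, 48 mm above the table. x runs up the slope, y across, z square to the deck. Backstop 135 mm high along z, 6 thick. No side walls. Tins do not slide down by themselves.
- roll_a: Bystander: yellow roll of labels standing on the table, 96 mm across, 60 mm high. Origin: centre of its underside.
- roll_b: Bystander: second roll of labels, the same.
- bottle_a: Bystander: filled green glass oil bottle, 64 mm across, 200 mm tall. Origin: centre of its underside.
- bottle_b: Bystander: second bottle, the same.

How it is judged:
On the way, in this order (a step that is already met when the one before it is completed fails the run):
1. the check weight stands in the middle of the scale pan, let go and at rest (horizontal distance between weight and pan_centre below 0.015 m and z of weight in the frame of pan_centre between -0.004 and 0.004 m and angle between weight's own z axis and vertical below 0.1 rad and value of joint pan above 0.008 m and contact force between the fingers and weight below 0.3 N and linear speed of weight below 0.02 m/s), for 0.5 s.
2. the check weight stands in its wooden box again (horizontal distance between weight and weight_box below 0.02 m and z of weight in the frame of weight_box below 0.014 m and angle between weight's own z axis and vertical below 0.1 rad and contact force between the fingers and weight below 0.3 N and linear speed of weight below 0.02 m/s), for 0.2 s.
3. the longest tin lies flat in the middle of the pan, let go and at rest (horizontal distance between tin_a and pan_centre below 0.02 m and z of tin_a in the frame of pan_centre between -0.004 and 0.004 m and angle between tin_a's own z axis and vertical below 0.1 rad and contact force between the fingers and tin_a below 0.3 N and linear speed of tin_a below 0.02 m/s), for 0.5 s.
4. the longest tin lies on the stack on the sloping rest, its base against the backstop (x of tin_a in the frame of stop between 0.08 and 0.091 m and y of tin_a in the frame of stop between -0.02 and 0.02 m and z of tin_a in the frame of stop between -0.005 and 0.105 m and angle between the z axis of tin_a and the z axis of stop, either way round below 0.1 rad and angle between the x axis of tin_a and the x axis of stop, either way round below 0.12 rad and x of stop in the frame of tin_a below 0 m and contact force between the fingers and tin_a below 0.3 N and linear speed of tin_a below 0.02 m/s), for 0.2 s.
5. the second longest tin lies flat in the middle of the pan, let go and at rest (horizontal distance between tin_b and pan_centre below 0.02 m and z of tin_b in the frame of pan_centre between -0.004 and 0.004 m and angle between tin_b's own z axis and vertical below 0.1 rad and contact force between the fingers and tin_b below 0.3 N and linear speed of tin_b below 0.02 m/s), for 0.5 s.
6. the second longest tin lies on the stack on the sloping rest, its base against the backstop (x of tin_b in the frame of stop between 0.0675 and 0.0785 m and y of tin_b in the frame of stop between -0.02 and 0.02 m and z of tin_b in the frame of stop between -0.005 and 0.105 m and angle between the z axis of tin_b and the z axis of stop, either way round below 0.1 rad and angle between the x axis of tin_b and the x axis of stop, either way round below 0.12 rad and x of stop in the frame of tin_b below 0 m and contact force between the fingers and tin_b below 0.3 N and linear speed of tin_b below 0.02 m/s), for 0.2 s.
7. the second shortest tin lies flat in the middle of the pan, let go and at rest (horizontal distance between tin_c and pan_centre below 0.02 m and z of tin_c in the frame of pan_centre between -0.004 and 0.004 m and angle between tin_c's own z axis and vertical below 0.1 rad and contact force between the fingers and tin_c below 0.3 N and linear speed of tin_c below 0.02 m/s), for 0.5 s.
8. the second shortest tin lies on the stack on the sloping rest, its base against the backstop (x of tin_c in the frame of stop between 0.055 and 0.066 m and y of tin_c in the frame of stop between -0.02 and 0.02 m and z of tin_c in the frame of stop between -0.005 and 0.105 m and angle between the z axis of tin_c and the z axis of stop, either way round below 0.1 rad and angle between the x axis of tin_c and the x axis of stop, either way round below 0.12 rad and x of stop in the frame of tin_c below 0 m and contact force between the fingers and tin_c below 0.3 N and linear speed of tin_c below 0.02 m/s), for 0.2 s.
9. the shortest tin lies flat in the middle of the pan, let go and at rest (horizontal distance between tin_d and pan_centre below 0.02 m and z of tin_d in the frame of pan_centre between -0.004 and 0.004 m and angle between tin_d's own z axis and vertical below 0.1 rad and contact force between the fingers and tin_d below 0.3 N and linear speed of tin_d below 0.02 m/s), for 0.5 s.
10. the shortest tin lies on the stack on the sloping rest, its base against the backstop (x of tin_d in the frame of stop between 0.0425 and 0.0535 m and y of tin_d in the frame of stop between -0.02 and 0.02 m and z of tin_d in the frame of stop between -0.005 and 0.105 m and angle between the z axis of tin_d and the z axis of stop, either way round below 0.1 rad and angle between the x axis of tin_d and the x axis of stop, either way round below 0.12 rad and x of stop in the frame of tin_d below 0 m and contact force between the fingers and tin_d below 0.3 N and linear speed of tin_d below 0.02 m/s), for 0.2 s.
At the end, for the whole second after the job is handed in: All tins present lie let go in one stack on the rest, longest lowest, cap uphill: base within 6 mm of the backstop, within 20 mm of the deck's middle, flat within 0.1 rad, square within 0.12 rad. The check weight stands in its box; the pan is empty (all of step 2 and all of step 4 and all of step 6 and all of step 8 and all of step 10 and z of each of tin_b, tin_c, tin_d in the frame of tin_a above 0.026 m and z of each of tin_c, tin_d in the frame of tin_b above 0.026 m and z of tin_d in the frame of tin_c above 0.026 m and value of joint pan below 0.0015 m); the robot touches nothing.
It fails at once if a label roll or a bottle is moved by more than 30 mm or knocked over (distance of any of roll_a, roll_b, bottle_a, bottle_b from where it was at the start of the episode above 0.03 m or angle between any of roll_a, roll_b, bottle_a, bottle_b's own z axis and vertical above 0.5 rad).
Of tin_a, tin_b, tin_c, tin_d only 3 to 4 are there at a start; the rules pass over those that are not, and their reading is None.
At some moment in a run one of tin_a, tin_b, tin_c, tin_d may be knocked a few centimetres aside while the robot is not near it.
It also fails if it takes over 210 s, if anything falls off the work surface, if the arm or the gripper's body presses on something with over 40 N, if the wrist force passes 120 N, or if a joint passes its speed limit or range.

## Working session

There is one attempt and no reset: what is moved stays moved. The work goes in short steps, Python scripts to look and compute and a shell command to move; the robot and the scene stay as the last step left them, time stands still between calls to the robot, and variables do not carry over. Pictures are saved under pics/ and viewed, at most 14 in all, crops included, and the job is handed in when it is done.

```bash
ls; mkdir -p pics; python3 - <<'E'
from workcell import bot
import cv2
print(bot.observe())
for n in("scene","top"):
    print(n,bot.calibration(n)); cv2.imwrite(f"pics/{n}0.png",bot.grab_frame(n))
E
```

```text
nudge.py
pics
workcell.py
{'clock': 0.0, 'qpos': array([-1.41920626,  0.52203111, -0.03632132,  1.59995639,  0.02120666,
        1.02109018, -0.11280704]), 'qd': array([ 0.00039781, -0.00093137, -0.00126055, -0.00032775,  0.00038297,
        0.00050513, -0.00124671]), 'joint_efforts': array([-1.18391064e-03, -9.27110195e+01,  1.97867230e+00, -3.69939995e+01,
        1.75347581e-02,  8.20891379e-03,  5.18097079e-05]), 'position': array([0.1374558 , 0.609379  , 0.23073363]), 'tool_rot': array([-3.14049613e+00,  8.55335625e-05,  2.91978290e+00]), 'force': array([0.12750652, 0.58494991, 0.0135115 ]), 'moment': array([ 0.00745529, -0.02039744, -0.03831777]), 'finger_force': 0.0, 'grip_width': 0.08543361686066693}
scene {'vfov': 42.12433815499867, 'cx': 249.98140062339385, 'cy': 179.48147001407494, 'dist_coeffs': array([-0.13509942,  0.        ,  0.        ,  0.        ,  0.        ]), 'eye': array([ 1.22985457, -0.8177072 ,  0.75830678]), 'attitude': array([-2.11619372, -0.02163754,  0.65702101])}
top {'vfov': 55.01194423857248, 'cx': 265.5399280047658, 'cy': 196.96669658426364, 'dist_coeffs': array([-0.02013934,  0.        ,  0.        ,  0.        ,  0.        ]), 'eye': array([ 0.45406538, -0.00357437,  1.16628068]), 'attitude': array([-2.95978756,  0.01352538, -1.54788412])}
```
View pics/top0.png

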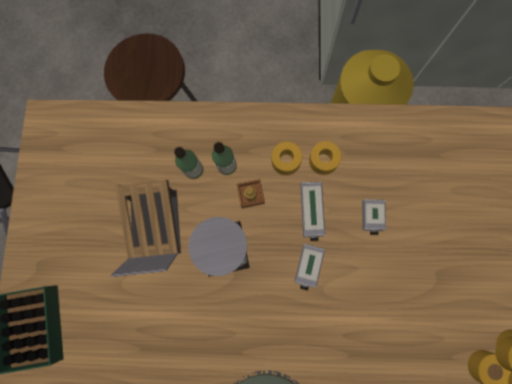

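View pics/scene0.png

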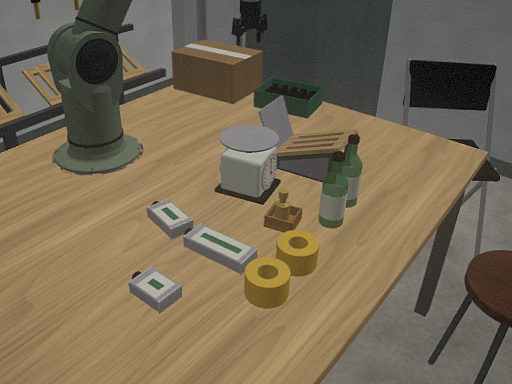

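The top view shows the bottles at (188,162) and (223,157), rolls at (287,157) and (325,156), and the weight box at (250,193). The pan is at (218,246), the rest at (150,225), and three tins are at (313,210), (310,265) and (374,215). The scene view agrees with this. I'll enlarge both for corner picking.

```bash
cat > h.py <<'E'
import numpy as np, cv2
from workcell import bot
from scipy.spatial.transform import Rotation as Ro
from scipy.optimize import least_squares
CAL={n:bot.calibration(n) for n in("scene","top")}
def K(n):
    c=CAL[n]; f=192/np.tan(np.radians(c["vfov"]/2)); return np.array([[f,0,c["cx"]],[0,f,c["cy"]],[0,0,1]])
def RT(n):
    c=CAL[n]; R=Ro.from_euler("xyz",c["attitude"]).as_matrix().T; return R,-R@c["eye"]
def proj(n,P):
    R,t=RT(n); return cv2.projectPoints(np.float64(P).reshape(-1,1,3),cv2.Rodrigues(R)[0],t,K(n),CAL[n]["dist_coeffs"])[0].reshape(-1,2)
def ray(n,uv):
    p=cv2.undistortPoints(np.float64(uv).reshape(-1,1,2),K(n),CAL[n]["dist_coeffs"]).reshape(-1,2)
    return np.c_[p,np.ones(len(p))]@RT(n)[0]
def onz(n,uv,z):
    d=ray(n,uv); e=CAL[n]["eye"]; return e+d*((z-e[2])/d[:,2])[:,None]
def tri(top,scene):
    out=[]
    for a,b in zip(np.reshape(top,(-1,2)),np.reshape(scene,(-1,2))):
        x0=onz("top",[a],.05)[0]
        s=least_squares(lambda x:np.r_[proj("top",x)[0]-a,proj("scene",x)[0]-b],x0); out.append(np.r_[s.x,np.abs(s.fun).max()])
    return np.array(out)
def crop(n,x0,y0,x1,y1,k,name,img=None):
    im=bot.grab_frame(n) if img is None else img
    im=cv2.resize(im[y0:y1,x0:x1],None,fx=k,fy=k,interpolation=cv2.INTER_CUBIC)
    for x in range(-(-x0//20)*20,x1,20): cv2.putText(im,str(x),(int((x-x0)*k),9),0,.35,(0,0,255)); cv2.line(im,(int((x-x0+.5)*k),10),(int((x-x0+.5)*k),16),(0,0,255))
    for y in range(-(-y0//20)*20,y1,20): cv2.putText(im,str(y),(0,int((y-y0)*k)),0,.35,(0,0,255)); cv2.line(im,(25,int((y-y0+.5)*k)),(31,int((y-y0+.5)*k)),(0,0,255))
    cv2.imwrite("pics/"+name,im)
E
python3 - <<'E'
from h import *
crop("top",105,130,395,300,2.75,"t1.png",cv2.imread("pics/top0.png"))
crop("scene",125,90,365,315,2.65,"s1.png",cv2.imread("pics/scene0.png"))
E
```

View pics/t1.png

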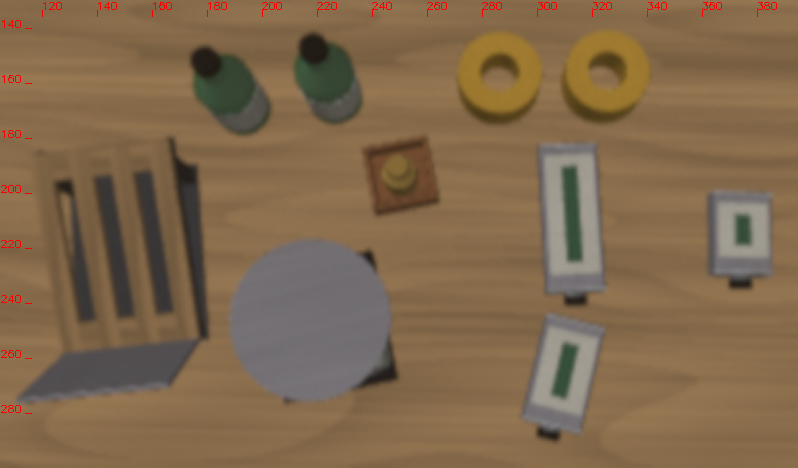

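View pics/s1.png

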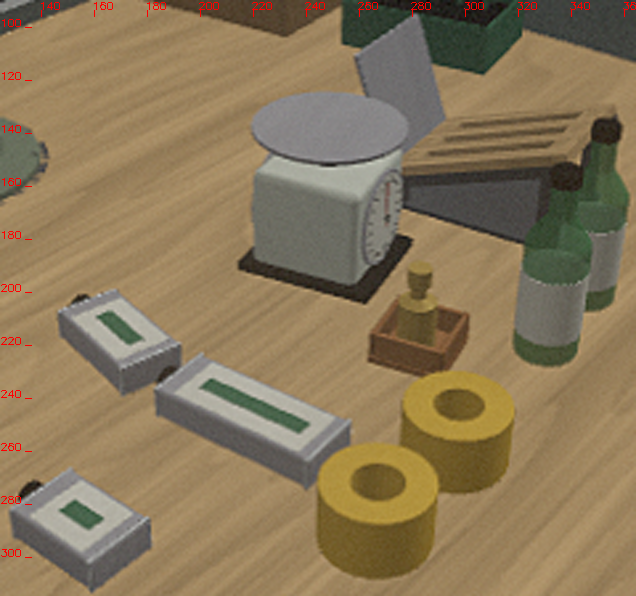

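```bash
cat > m1.py <<'E'
from h import *
T=lambda p:np.array(p,float)/2.75+[104.5,129.5]
S=lambda p:np.array(p,float)/2.65+[124.5,89.5]
def fit(model,x0,top,scene,it=None,isc=None):
    def f(x):
        P=model(x); return np.r_[(proj("top",P[it])-top).ravel(),(proj("scene",P[isc])-scene).ravel()]
    s=least_squares(f,x0,loss="soft_l1"); return s.x,np.abs(f(s.x)).max(),np.sqrt((f(s.x)**2).mean())
def box(x): # x,y,z,yaw,L,W ; corner order capleft.. 
    c,s=np.cos(x[3]),np.sin(x[3]); L,W=x[4]/2,x[5]/2
    q=np.array([[L,W],[L,-W],[-L,-W],[-L,W]]); return np.c_[q@np.array([[c,s],[-s,c]])+x[:2],np.full(4,x[2])]
# cap end direction is -x world approx(yaw~pi): left of cap dir (+W) = -y = right in top view
tins=[("long",[(605,290),(546,294),(540,144),(597,143)],[(310,459),(158,395),(203,356),(350,425)]),
("mid",[(580,432),(522,417),(546,315),(605,327)],[(125,366),(62,313),(113,292),(180,346)]),
("short",[(771,276),(709,275),(710,192),(771,194)],[(92,562),(14,515),(70,472),(150,520)])]
for n,t,s in tins:
    t=T(t); s=S(s)
    # match scene order: cap end, robot-ward; cap corners in scene are left side: assign by projecting
    X=onz("top",t,.032); ps=proj("scene",X)
    from scipy.optimize import linear_sum_assignment as L
    i=L(np.linalg.norm(ps[:,None]-s[None],axis=2))[1]
    x0=[*X[:,:2].mean(0),.032,3.14,.12,.066]
    x,m,r=fit(box,x0,t,s[i],slice(None),slice(None)); print(n,x.round(4),m.round(2),r.round(2))
print("pan",tri(T([(310,320)]),S([(330,127)])))
print("knob",tri(T([(398,167)]),S([(420,276)])))
b=onz("top",T([(363,149),(427,137),(439,201),(376,214)]),.034); print("box",b.mean(0),np.degrees(np.arctan2(*(b[0]-b[3])[1::-1])),np.linalg.norm(b-np.roll(b,1,0),axis=1))
for nm,c in(("rolls",[(500,73),(606,73)]),): print(nm,onz("top",T(c),.06))
print("bottlecaps",tri(T([(313,48),(206,61)]),S([(566,178),(606,130)])))
a=np.radians(20)
def rest(x):
    R=Ro.from_euler("zyx",[x[3],-a,0]).as_matrix()
    q=np.array([[0,.075,0],[0,-.075,0],[.22,-.075,0],[.22,.075,0],[0,.075,.135],[0,-.075,.135]])
    return q@R.T+[x[0],x[1],x[2]]
t=T([(65,353),(188,341),(168,140),(36,153),(17,402),(165,385)]); s=S([(617,108),(357,55),(418,14)])
# backstop at +y far is right in scene? test both
for sc in ([3,5,4],[3,4,5]):
    x,m,r=fit(rest,[.35,.35,.048,0],t,s,slice(None),sc); print("rest",x.round(4),m,r)
E
python3 m1.py
```

```text
long [ 0.6303 -0.1296  0.0309  3.1953  0.1665  0.0638] 1.79 0.77
mid [ 0.4561 -0.1205  0.0323  2.9256  0.115   0.0616] 1.22 0.57
short [ 0.6141 -0.3199  0.0292  3.1471  0.091   0.0647] 1.39 0.71
pan [[0.50147363 0.14279794 0.15935307 0.18524074]]
knob [[0.6712644  0.06463362 0.08813244 0.03103597]]
box [0.67299036 0.06416354 0.034     ] 13.162157012430907 [0.07691687 0.07452654 0.07565376 0.07274727]
rolls [[ 0.78786339 -0.0456593   0.06      ]
 [ 0.79018124 -0.16544961  0.06      ]]
bottlecaps [[0.76923013 0.14648421 0.19323361 0.34904104]
 [0.75356411 0.2532038  0.19586458 0.13426571]]
rest [0.4729 0.3517 0.0488 0.1224] 4.450540696545858 1.3357075542582966
rest [0.4731 0.352  0.0482 0.1274] 23.690758167151557 9.238903728797565
```

The tins are tin_a (170), tin_c (120) and tin_d (95), so tin_b is absent. The pan (159 mm), knob (88 mm) and bottle heights agree with the text. The rest has one bad point, so I'll check its residuals.

```bash
cat > m2.py <<'E'
from m1 import *
print("----")
def rest2(x):
    R=Ro.from_euler("zyx",[x[3],-a,0]).as_matrix(); w=x[4]
    q=np.array([[0,.075,0],[0,-.075,0],[.22,-.075,0],[.22,.075,0],[0,w,.135],[0,-w,.135]])
    return q@R.T+[x[0],x[1],x[2]]
x,m,r=fit(rest2,[.47,.35,.048,.12,.075],t,s,slice(None),[3,5,4]); P=rest2(x)
print(x.round(4),r); print(np.c_[proj("top",P)-t].round(1)); print((proj("scene",P[[3,5,4]])-s).round(1)); 
P=rest(x); im=cv2.imread("pics/top0.png"); im2=cv2.imread("pics/scene0.png")
A=cv2.resize(im[170:290,100:220],None,fx=3.3,fy=3.3); B=cv2.resize(im2[85:205,250:370],None,fx=3.3,fy=3.3)
for I,n,o in((A,"top",(100,170)),(B,"scene",(250,85))):
    p=((proj(n,P)-o+.5)*3.3).astype(int)
    cv2.polylines(I,[p[:4]],True,(0,0,255),1); cv2.polylines(I,[p[[0,4,5,1]]],True,(255,255,0),1)
cv2.imwrite("pics/rest.png",np.hstack([A,B]))
E
python3 m2.py | sed -n '/----/,$p'
```

```text
----
[0.4729 0.3513 0.049  0.1221 0.074 ] 1.3377966956611596
[[ 0.5 -0.1]
 [ 4.5 -0.3]
 [ 0.9  0.4]
 [-1.4  0.9]
 [-1.1 -1.3]
 [-0.5 -0.1]]
[[-1.4 -0. ]
 [ 0.1 -1. ]
 [ 0.5  1. ]]
```

View pics/rest.png

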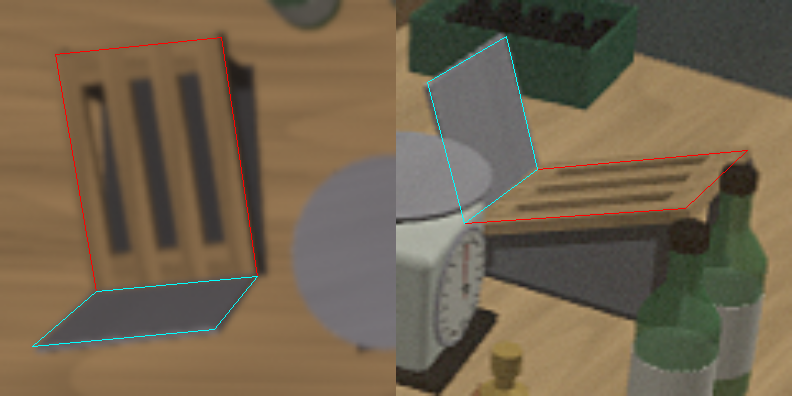

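The overlay fits both views; only one hand-picked corner was off. The rest's stop point is (0.473, 0.3515, 0.049) with yaw 0.122. Next is a helper that gives tool-axis deltas.

```bash
cat > d.py <<'E'
# d.py x y z roll pitch yaw : shift and turn in tool axes from the measured pose
import sys,numpy as np
from workcell import bot
from scipy.spatial.transform import Rotation as Ro
s=bot.observe(); R=Ro.from_euler("xyz",s["tool_rot"]); v=[float(a) for a in sys.argv[1:]]
p=np.array(v[:3])-s["position"]; r=(R.inv()*Ro.from_euler("xyz",v[3:])).as_rotvec() if len(v)>3 else 0
if abs(np.linalg.norm(r)-np.pi)<.3: print("near pi!")
print("d",R.inv().apply(p).round(4),"rot",np.round(r,4),"dist",np.linalg.norm(p).round(3),"pos",s["position"].round(4),"rpy",s["tool_rot"].round(4),"q",s["qpos"].round(2),"F",s["force"].round(1),"w",round(s["grip_width"],4),"t",round(s["clock"],2))
E
python3 d.py .6715 .0645 .24 3.14159 0 2.92
```

```text
d [-0.6408 -0.4141 -0.0087] rot [-0.001   0.0001 -0.0002] dist 0.763 pos [0.1375 0.6094 0.2308] rpy [-3.1406e+00  1.0000e-04  2.9198e+00] q [-1.42  0.52 -0.04  1.6   0.02  1.02 -0.11] F [ 0.5 -0.2 -0.2] w 0.0854 t 0.1
```

```bash
python3 nudge.py '[[0.085,-0.04,-0.026,-0.04,0,0,0],[0.085,-0.09,-0.058,-0.04,0,0,0],[0.085,-0.14,-0.09,-0.04,0,0,0],[0.085,-0.19,-0.123,-0.04,0,0,0],[0.085,-0.23,-0.149,-0.04,0,0,0]]' 40
python3 nudge.py '[[0.085,-0.05,-0.032,0,0,0,0],[0.085,-0.1,-0.065,0,0,0,0],[0.085,-0.15,-0.097,0,0,0,0],[0.085,-0.2,-0.129,0,0,0,0],[0.085,-0.22,-0.142,0,0,0,0]]'
python3 nudge.py '[[0.085,-0.05,-0.032,0,0,0,0],[0.085,-0.1,-0.065,0,0,0,0],[0.085,-0.15,-0.097,0,0,0,0],[0.085,-0.19,-0.123,0,0,0,0],[0.085,-0.19,-0.123,0,0,0,0]]'
python3 d.py .6715 .0645 .0635 3.14159 0 2.92
```

```text
clock: 0.72
position: [0.3306, 0.4117, 0.2713]
tool_rot: [-3.141, 0.0, 2.919]
force: [0.5, 0.5, 0.3]
grip_width: 0.0849
finger_force: 0.0
clock: 1.35
position: [0.5143, 0.2236, 0.2711]
tool_rot: [-3.141, 0.0, 2.916]
force: [0.2, 0.6, 0.1]
grip_width: 0.0849
finger_force: 0.0
clock: 1.98
position: [0.672, 0.0611, 0.2702]
tool_rot: [-3.14, -0.0, 2.915]
force: [-0.3, 0.8, 0.0]
grip_width: 0.0849
finger_force: 0.0
d [0.0012 0.0036 0.2067] rot [-0.002  -0.0003 -0.0048] dist 0.207 pos [0.672  0.0611 0.2702] rpy [-3.1396e+00 -3.0000e-04  2.9152e+00] q [-0.29  0.58  0.18  1.42 -0.11  1.16  1.25] F [-0.3  0.8  0. ] w 0.0849 t 1.98
```

```bash
python3 nudge.py '[[0.06,0.001,0.0035,0.06,0,0,0],[0.06,0.001,0.0035,0.115,0,0,0],[0.06,0.001,0.0035,0.165,0,0,0],[0.06,0.001,0.0035,0.195,0,0,0],[0.06,0.001,0.0035,0.2055,0,0,0]]'
python3 nudge.py '[[0.06,0,0,0,0,0,0],[0.02,0,0,0,0,0,0],[0.02,0,0,0,0,0,0],[0.02,0,0,0,0,0,0],[0.02,0,0,0,0,0,0]]'
python3 nudge.py '[[0.02,0,0,0,0,0,0],[0.02,0,0,0,0,0,0],[0.02,0,0,-0.02,0,0,0],[0.02,0,0,-0.05,0,0,0],[0.02,0,0,-0.05,0,0,0]]'
python3 d.py .5015 .1428 .25 3.14159 0 2.92
```

```text
clock: 2.6
position: [0.6693, 0.0692, 0.064]
tool_rot: [-3.141, -0.003, 2.92]
force: [-0.8, 0.5, -0.5]
grip_width: 0.0597
finger_force: 0.0
clock: 3.22
position: [0.6712, 0.0682, 0.0671]
tool_rot: [3.141, 0.002, 2.919]
force: [-1.9, -2.1, 6.4]
grip_width: 0.0228
finger_force: 38.8
clock: 3.85
position: [0.6719, 0.0689, 0.1189]
tool_rot: [3.14, 0.004, 2.92]
force: [-0.6, -0.0, -4.4]
grip_width: 0.0222
finger_force: 40.0
d [ 0.182   0.0348 -0.1317] rot [ 0.0018  0.004  -0.0003] dist 0.227 pos [0.6719 0.0689 0.1189] rpy [3.1398 0.004  2.9197] q [-0.28  0.73  0.15  1.56 -0.13  0.86  1.26] F [-0.6 -0.  -4.4] w 0.0222 t 3.85
```

```bash
python3 nudge.py '[[0.02,0,0,-0.06,0,0,0],[0.02,0,0,-0.115,0,0,0],[0.02,0.04,0.008,-0.131,0,0,0],[0.02,0.09,0.017,-0.131,0,0,0],[0.02,0.14,0.027,-0.131,0,0,0]]'
python3 nudge.py '[[0.02,0.03,0.006,0,0,0,0],[0.02,0.042,0.008,0,0,0,0],[0.02,0.042,0.008,0,0,0,0],[0.02,0.042,0.008,0,0,0,0]]'
python3 d.py .5015 .1428 .221 3.14159 0 2.92
```

```text
clock: 4.47
position: [0.538, 0.1262, 0.2465]
tool_rot: [-3.142, -0.001, 2.92]
force: [0.3, 1.2, -4.2]
grip_width: 0.0226
finger_force: 41.3
clock: 4.97
position: [0.5015, 0.1423, 0.2467]
tool_rot: [-3.141, 0.0, 2.919]
force: [0.2, 0.3, -5.9]
grip_width: 0.0226
finger_force: 41.3
d [0.0001 0.0005 0.0257] rot [-0.0003  0.0003 -0.001 ] dist 0.026 pos [0.5015 0.1423 0.2467] rpy [-3.1413e+00  3.0000e-04  2.9190e+00] q [-0.51  0.34  0.16  1.86 -0.07  0.94  1.02] F [ 0.2  0.3 -5.9] w 0.0226 t 4.97
```

```bash
python3 nudge.py '[[0.02,0,0,0.015,0,0,0],[0.02,0,0,0.025,0,0,0],[0.02,0,0,0.03,0,0,0],[0.02,0,0,0.034,0,0,0],[0.02,0,0,0.034,0,0,0]]'
python3 nudge.py '[[0.02,0,0,0.002,0,0,0],[0.02,0,0,0.003,0,0,0],[0.02,0,0,0.003,0,0,0]]'
```

```text
clock: 5.6
position: [0.5007, 0.1426, 0.2127]
tool_rot: [-3.141, -0.0, 2.92]
force: [-1.6, -1.5, -1.2]
grip_width: 0.0228
finger_force: 41.8
clock: 5.98
position: [0.5007, 0.1428, 0.2098]
tool_rot: [-3.142, 0.0, 2.92]
force: [-0.2, -1.5, -0.3]
grip_width: 0.0229
finger_force: 42.0
```

```bash
python3 nudge.py '[[0.05,0,0,0,0,0,0],[0.05,0,0,0,0,0,0],[0.05,0,0,0,0,0,0],[0.05,0,0,0,0,0,0],[0.05,0,0,0,0,0,0]]'
python3 nudge.py '[[0.05,0,0,0,0,0,0],[0.05,0,0,0,0,0,0],[0.05,0,0,0,0,0,0],[0.05,0,0,0,0,0,0],[0.05,0,0,0,0,0,0]]'
python3 -c "
from h import *
crop('scene',200,60,330,230,3.5,'s2.png')"
```

```text
clock: 6.6
position: [0.5007, 0.1429, 0.2098]
tool_rot: [3.142, 0.0, 2.92]
force: [0.3, -0.0, -0.9]
grip_width: 0.0497
finger_force: 0.0
clock: 7.22
position: [0.5007, 0.1428, 0.2098]
tool_rot: [-3.142, 0.0, 2.92]
force: [0.8, -0.2, -0.4]
grip_width: 0.0499
finger_force: 0.0
```

View pics/s2.png

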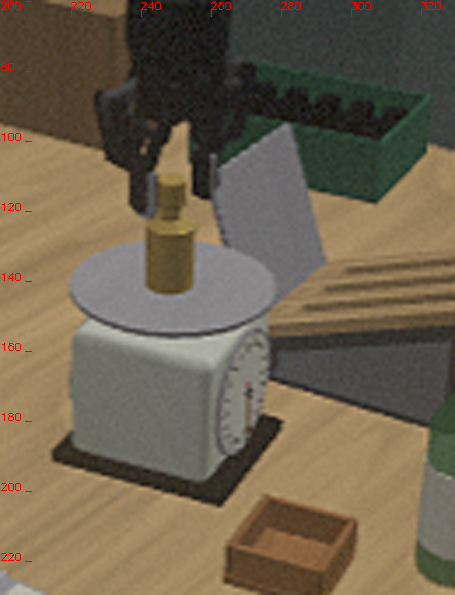

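The weight stands upright on the pan, with its base front at about (246.5,143) and the pan front edge at (247,155). I'll check how well it is centred numerically.

```bash
python3 -c "
from h import *
th=np.linspace(0,6.283,200)
for r,c in((.08,(.5015,.1428)),(.019,(.5007,.1428))):
  p=proj('scene',np.c_[c[0]+r*np.cos(th),c[1]+r*np.sin(th),0*th+.1475]); print(p.min(0),p.max(0))
"
```

```text
[219.14464344 128.63731062] [278.33625045 155.50624724]
[241.50531341 138.15169611] [255.54710107 144.51350242]
```

Pan and weight match the prediction within about 4 mm. Now it goes back to the box.

```bash
python3 nudge.py '[[0.02,0,0,0,0,0,0],[0.02,0,0,0,0,0,0],[0.02,0,0,0,0,0,0],[0.02,0,0,0,0,0,0],[0.02,0,0,0,0,0,0]]'
python3 nudge.py '[[0.02,0,0,-0.02,0,0,0],[0.02,0,0,-0.04,0,0,0],[0.02,-0.05,-0.0105,-0.04,0,0,0],[0.02,-0.1,-0.021,-0.04,0,0,0],[0.02,-0.15,-0.031,-0.04,0,0,0]]'
python3 nudge.py '[[0.02,-0.032,-0.007,0,0,0,0],[0.02,-0.0342,-0.0078,0,0,0,0],[0.02,-0.0342,-0.0078,0,0,0,0],[0.02,-0.0342,-0.0078,0,0,0,0]]'
python3 d.py .6725 .0643 .074 3.14159 0 2.92
```

```text
clock: 7.9
position: [0.5006, 0.1427, 0.2098]
tool_rot: [-3.141, -0.0, 2.92]
force: [-1.2, -2.1, -0.4]
grip_width: 0.0228
finger_force: 39.2
clock: 8.52
position: [0.6414, 0.0793, 0.2494]
tool_rot: [3.141, -0.001, 2.92]
force: [0.2, 0.8, -5.0]
grip_width: 0.0224
finger_force: 40.1
clock: 9.02
position: [0.6712, 0.0653, 0.2498]
tool_rot: [3.141, -0.001, 2.921]
force: [-0.2, 0.6, -4.1]
grip_width: 0.0226
finger_force: 40.1
d [-0.0016 -0.0007  0.1758] rot [ 0.0003 -0.0005  0.0007] dist 0.176 pos [0.6712 0.0653 0.2498] rpy [ 3.1413e+00 -5.0000e-04  2.9207e+00] q [-0.3   0.59  0.19  1.44 -0.12  1.12  1.26] F [-0.2  0.6 -4.1] w 0.0226 t 9.03
```

```bash
python3 nudge.py '[[0.02,-0.0015,-0.0005,0.06,0,0,0],[0.02,-0.0015,-0.0005,0.12,0,0,0],[0.02,-0.0015,-0.0005,0.16,0,0,0],[0.02,-0.0015,-0.0005,0.17,0,0,0],[0.02,-0.0015,-0.0005,0.174,0,0,0]]'
python3 nudge.py '[[0.02,0,0,0.003,0,0,0],[0.02,0,0,0.005,0,0,0],[0.02,0,0,0.005,0,0,0]]'
```

```text
clock: 9.65
position: [0.6737, 0.064, 0.0768]
tool_rot: [3.141, 0.001, 2.92]
force: [0.4, -0.5, -4.0]
grip_width: 0.0221
finger_force: 40.3
clock: 10.02
position: [0.6734, 0.0637, 0.0714]
tool_rot: [3.141, 0.001, 2.92]
force: [1.4, 0.3, -4.8]
grip_width: 0.0225
finger_force: 40.3
```

```bash
python3 nudge.py '[[0.02,0,0,0.001,0,0,0],[0.02,0,0,0.002,0,0,0],[0.02,0,0,0.002,0,0,0]]'
python3 nudge.py '[[0.02,0,0,0.001,0,0,0],[0.02,0,0,0.002,0,0,0],[0.02,0,0,0.002,0,0,0]]'
```

```text
clock: 10.4
position: [0.6737, 0.0636, 0.0696]
tool_rot: [3.141, 0.001, 2.92]
force: [-2.0, -0.2, 5.8]
grip_width: 0.0226
finger_force: 41.3
clock: 10.78
position: [0.6748, 0.0635, 0.0695]
tool_rot: [3.14, 0.004, 2.919]
force: [-5.5, -0.8, 26.9]
grip_width: 0.0222
finger_force: 43.4
```

```bash
python3 nudge.py '[[0.02,0,0,-0.0025,0,0,0],[0.02,0,0,-0.0025,0,0,0],[0.05,0,0,-0.0025,0,0,0],[0.05,0,0,-0.0025,0,0,0],[0.05,0,0,-0.0025,0,0,0]]'
python3 nudge.py '[[0.05,0,0,0,0,0,0],[0.06,0,0,-0.05,0,0,0],[0.06,0,0,-0.11,0,0,0],[0.085,0,0,-0.13,0,0,0],[0.085,0,0,-0.13,0,0,0]]'
cat > lab.py <<'E'
from h import *
def labels(im):
    hsv=cv2.cvtColor(im,cv2.COLOR_BGR2HSV); m=cv2.inRange(hsv,(50,70,30),(95,255,140)); m[:185]=0; m[:,:255]=0; m[330:]=0
    n,L,st,c=cv2.connectedComponentsWithStats(m); out=[]
    for i in range(1,n):
        if st[i,4]<25: continue
        ys,xs=np.nonzero(L==i); P=onz("top",np.c_[xs,ys].astype(float),.032)[:,:2]; ce=P.mean(0)
        w,v=np.linalg.eigh(np.cov((P-ce).T)); a=np.arctan2(v[1,1],v[0,1])%np.pi
        out.append((ce.round(4),round(a,3),st[i,4],(12*w)**.5))
    return out
if __name__=="__main__":
    import sys
    im=cv2.imread(sys.argv[1]) if len(sys.argv)>1 else bot.grab_frame("top")
    for o in labels(im): print(*o)
E
python3 lab.py pics/top0.png; echo; python3 lab.py; python3 d.py .6303 -.1296 .15 3.14159 0 3.195
```

```text
clock: 11.4
position: [0.6732, 0.0636, 0.0692]
tool_rot: [-3.142, -0.0, 2.92]
force: [-0.7, 0.5, -1.0]
grip_width: 0.05
finger_force: 0.0
clock: 12.02
position: [0.6739, 0.0637, 0.2011]
tool_rot: [3.14, 0.003, 2.92]
force: [-0.5, -0.1, -1.1]
grip_width: 0.0848
finger_force: 0.0
[ 0.6317 -0.1304] 0.054 98 [0.009538   0.10099628]
[ 0.458  -0.1224] 2.913 54 [0.01001248 0.05017247]

[ 0.6313 -0.1305] 0.051 100 [0.00970738 0.10138686]
[ 0.4578 -0.1223] 2.908 57 [0.01032227 0.05086231]
d [-0.0006 -0.198   0.0494] rot [ 2.000e-04  6.000e-04 -2.752e-01] dist 0.204 pos [0.6732 0.0637 0.1994] rpy [3.1413e+00 5.0000e-04 2.9198e+00] q [-0.29  0.64  0.18  1.49 -0.13  1.02  1.27] F [-1.2 -0.  -0.7] w 0.0854 t 12.07
```

```bash
python3 nudge.py '[[0.085,0,-0.06,0,0,0,-0.14],[0.085,0,-0.12,0,0,0,-0.275],[0.085,0,-0.17,0.02,0,0,-0.275],[0.085,-0.001,-0.198,0.049,0,0,-0.275],[0.085,-0.001,-0.198,0.049,0,0,-0.275]]'
python3 nudge.py '[[0.085,0,0,0,0,0,0],[0.085,0,0,0,0,0,0]]'
python3 d.py .631 -.130 .003 3.14159 0 3.194; python3 lab.py
```

```text
clock: 12.7
position: [0.6282, -0.1322, 0.147]
tool_rot: [-3.142, -0.005, -3.092]
force: [-0.6, 0.3, -0.1]
grip_width: 0.0849
finger_force: 0.0
clock: 12.95
position: [0.6311, -0.1284, 0.1506]
tool_rot: [3.141, 0.001, -3.087]
force: [0.9, -0.4, 0.7]
grip_width: 0.085
finger_force: 0.0
d [ 0.0003 -0.0016  0.1476] rot [0.0003 0.0006 0.0023] dist 0.148 pos [ 0.6311 -0.1284  0.1506] rpy [ 3.1413e+00  6.0000e-04 -3.0869e+00] q [ 0.04  0.64  0.11  1.62 -0.08  0.88  1.8 ] F [ 0.9 -0.4  0.7] w 0.085 t 12.95
[ 0.6182 -0.3234] 3.134 26 [0.00879898 0.02766706]
```

```bash
python3 nudge.py '[[0.085,0,-0.0015,0.05,0,0,0],[0.085,0,-0.0015,0.1,0,0,0],[0.085,0,-0.0015,0.13,0,0,0],[0.085,0,-0.0015,0.146,0,0,0],[0.085,0,-0.0015,0.147,0,0,0]]'
python3 nudge.py '[[0.085,0,0,0,0,0,0],[0.05,0,0,0,0,0,0],[0.05,0,0,0,0,0,0],[0.05,0,0,0,0,0,0],[0.05,0,0,0,0,0,0]]' 60
python3 nudge.py '[[0.05,0,0,-0.02,0,0,0],[0.05,0,0,-0.06,0,0,0],[0.05,0,0,-0.12,0,0,0],[0.05,0,0,-0.17,0,0,0],[0.05,0,0,-0.2,0,0,0]]'
python3 nudge.py '[[0.05,0,0,0,0,0,0],[0.05,0,0,0,0,0,0]]'
python3 d.py .5015 .1428 .21 3.14159 0 1.6
```

```text
clock: 13.62
position: [0.6307, -0.1309, 0.0031]
tool_rot: [3.141, -0.001, -3.088]
force: [-0.2, 0.1, 0.4]
grip_width: 0.085
finger_force: 0.0
clock: 14.25
position: [0.6314, -0.1311, 0.0048]
tool_rot: [-3.142, 0.002, -3.088]
force: [-3.1, 1.6, 11.5]
grip_width: 0.0647
finger_force: 65.9
clock: 14.88
position: [0.6311, -0.1315, 0.2076]
tool_rot: [-3.141, 0.004, -3.089]
force: [1.0, -0.5, -3.9]
grip_width: 0.0649
finger_force: 69.6
clock: 15.12
position: [0.6301, -0.1311, 0.2028]
tool_rot: [3.141, -0.001, -3.088]
force: [-1.2, -0.1, -4.4]
grip_width: 0.0648
finger_force: 69.6
d [ 0.1139  0.2804 -0.007 ] rot [-5.0000e-04 -9.0000e-04  1.5947e+00] dist 0.303 pos [ 0.6301 -0.1311  0.2028] rpy [ 3.1414e+00 -9.0000e-04 -3.0885e+00] q [ 0.03  0.58  0.12  1.58 -0.08  0.98  1.8 ] F [-1.2 -0.1 -4.4] w 0.0648 t 15.12
```

```bash
python3 nudge.py '[[0.05,0.021,0.051,-0.007,0,0,0.18],[0.05,0.042,0.103,-0.007,0,0,0.36],[0.05,0.064,0.159,-0.007,0,0,0.54],[0.05,0.088,0.215,-0.007,0,0,0.72],[0.05,0.112,0.276,-0.007,0,0,0.9]]'
python3 nudge.py '[[0.05,0,0,0,0,0,0.18],[0.05,0,0,0,0,0,0.36],[0.05,0,0,0,0,0,0.54],[0.05,0,0,0,0,0,0.72],[0.05,0,0,0,0,0,0.9]]'
python3 nudge.py '[[0.05,0,0,0,0,0,0.18],[0.05,0,0,0,0,0,0.36],[0.05,0,0,0,0,0,0.54],[0.05,0,0,0,0,0,0.72],[0.05,0,0,0,0,0,0.9]]'
python3 nudge.py '[[0.05,0,0,0,0,0,0.18],[0.05,0,0,0,0,0,0.37],[0.05,0,0,0,0,0,0.37],[0.05,0,0,0,0,0,0.37]]'
python3 d.py .5015 .1428 .158 3.14159 0 .122
```

```text
clock: 15.75
position: [0.5069, 0.1308, 0.2092]
tool_rot: [-3.14, -0.001, 2.305]
force: [1.7, 0.7, -3.5]
grip_width: 0.0643
finger_force: 69.5
clock: 16.38
position: [0.5079, 0.1292, 0.2092]
tool_rot: [-3.14, 0.002, 1.404]
force: [-0.7, -0.3, -4.4]
grip_width: 0.065
finger_force: 69.5
clock: 17.0
position: [0.508, 0.1292, 0.2094]
tool_rot: [3.141, 0.002, 0.504]
force: [0.0, 0.3, -3.6]
grip_width: 0.0648
finger_force: 69.5
clock: 17.5
position: [0.5083, 0.1294, 0.2098]
tool_rot: [3.141, 0.001, 0.145]
force: [0.4, -0.5, -2.9]
grip_width: 0.0649
finger_force: 69.4
d [-0.0048 -0.0143  0.0518] rot [0.0007 0.0009 0.0225] dist 0.054 pos [0.5083 0.1294 0.2098] rpy [3.1409e+00 9.0000e-04 1.4450e-01] q [-0.99  0.54  0.89  1.92 -0.52  0.93 -1.27] F [ 0.4 -0.5 -2.9] w 0.0649 t 17.5
```

```bash
python3 nudge.py '[[0.05,-0.005,-0.0143,0.01,0,0,0.0225],[0.05,-0.005,-0.0143,0.03,0,0,0.0225],[0.05,-0.005,-0.0143,0.046,0,0,0.0225],[0.05,-0.005,-0.0143,0.051,0,0,0.0225],[0.05,-0.005,-0.0143,0.051,0,0,0.0225]]'
python3 nudge.py '[[0.05,0,0,0.001,0,0,0],[0.05,0,0,0.002,0,0,0],[0.05,0,0,0.002,0,0,0]]'
python3 d.py .5015 .1428 .158 3.14159 0 .122
```

```text
clock: 18.12
position: [0.5016, 0.1428, 0.1592]
tool_rot: [3.141, 0.0, 0.118]
force: [-1.9, -0.1, -2.2]
grip_width: 0.0647
finger_force: 69.7
clock: 18.5
position: [0.5018, 0.1428, 0.1575]
tool_rot: [3.141, -0.0, 0.118]
force: [-1.7, -1.2, -2.0]
grip_width: 0.0651
finger_force: 69.9
d [-0.0003 -0.0001 -0.0005] rot [ 0.0001 -0.0003 -0.0045] dist 0.001 pos [0.5018 0.1428 0.1575] rpy [ 3.1414e+00 -3.0000e-04  1.1750e-01] q [-0.97  0.61  0.82  1.97 -0.61  0.83 -1.25] F [-1.7 -1.2 -2. ] w 0.0651 t 18.5
```

```bash
python3 nudge.py '[[0.05,0,0,0.002,0,0,0],[0.05,0,0,0.004,0,0,0],[0.05,0,0,0.004,0,0,0]]'
python3 nudge.py '[[0.085,0,0,0,0,0,0],[0.085,0,0,0,0,0,0],[0.085,0,0,0,0,0,0],[0.085,0,0,0,0,0,0],[0.085,0,0,0,0,0,0]]'
python3 nudge.py '[[0.085,0,0,0,0,0,0],[0.085,0,0,0,0,0,0],[0.085,0,0,0,0,0,0],[0.085,0,0,0,0,0,0],[0.085,0,0,0,0,0,0]]'
python3 -c "
from h import *
crop('scene',190,70,330,230,3.5,'s3.png')"
```

```text
clock: 18.88
position: [0.5018, 0.1428, 0.1532]
tool_rot: [3.141, -0.0, 0.117]
force: [-0.1, -1.0, 0.8]
grip_width: 0.0649
finger_force: 70.1
clock: 19.5
position: [0.5017, 0.1429, 0.1533]
tool_rot: [3.142, -0.0, 0.118]
force: [-0.0, -0.5, 0.2]
grip_width: 0.085
finger_force: 0.0
clock: 20.12
position: [0.5017, 0.1429, 0.1533]
tool_rot: [3.141, 0.0, 0.118]
force: [-0.9, -0.6, 1.2]
grip_width: 0.0849
finger_force: 0.0
```

View pics/s3.png

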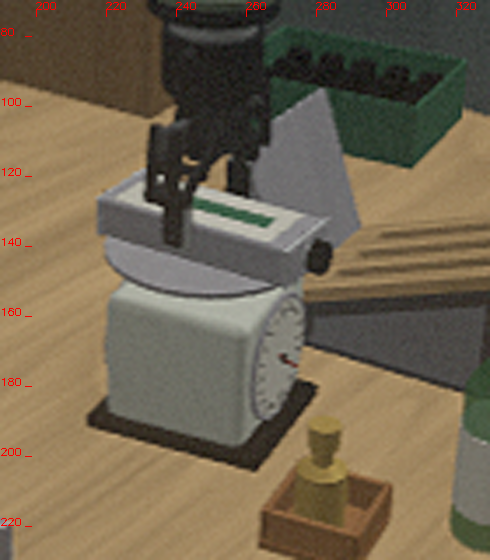

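The tin lies flat on the pan with its cap toward the rest side, at (281,143). I'll check its centring against the model.

```bash
python3 -c "
from h import *
S=lambda p:np.array(p,float)/3.5+[189.5,69.5]
obs=S([(97,202),(97,236),(302,249),(297,287),(329,219)]) # near base top,bottom ; near cap top,bottom; far cap top
q=np.array([[-.085,-.033,.032],[-.085,-.033,0],[.085,-.033,.032],[.085,-.033,0],[.085,.033,.032]])
def f(x): 
  R=Ro.from_euler('z',x[3]).as_matrix(); return (proj('scene',q@R.T+x[:3])-obs).ravel()
s=least_squares(f,[.5,.143,.151,.118]); print(s.x.round(4),s.fun.round(1))
f2=lambda x: f([x[0],x[1],.1512,x[2]]); s=least_squares(f2,[.5,.143,.118]); print(s.x.round(4),s.fun.round(1))
"; python3 d.py .5015 .1428 .158 3.14159 0 .122
```

```text
[0.495  0.159  0.1443 0.2066] [ 0.1  0.1  0.2  0.9 -1.   0.  -0.2  0.1  0.9 -1.1]
[0.5032 0.1482 0.199 ] [-0.2 -0.2 -0.1  0.8 -0.9  0.1 -0.1  0.3  1.3 -1.1]
d [-0.0002  0.0001 -0.0047] rot [ 0.     -0.     -0.0043] dist 0.005 pos [0.5017 0.1429 0.1533] rpy [ 3.1416 -0.      0.1177] q [-0.96  0.62  0.82  1.97 -0.61  0.82 -1.25] F [ 0.2 -0.2  0. ] w 0.0847 t 20.18
```

```bash
cat > d2.py <<'E'
# d2.py xs ys zs : TCP target in stop frame, tool square to the deck
import sys,subprocess,numpy as np
from workcell import bot
from scipy.spatial.transform import Rotation as Ro
R=Ro.from_euler("xyz",[0,-.349066,.122]); o=np.array([.473,.3515,.049])
p=o+R.apply([float(a) for a in sys.argv[1:4]])
print("stop-frame TCP now",R.inv().apply(bot.observe()["position"]-o).round(4),"world target",p.round(4))
subprocess.run(["python3","d.py",*map(str,p),"3.141593","-0.349066","0.122"])
E
python3 nudge.py '[[0.05,0,0,0,0,0,0],[0.05,0,0,0,0,0,0],[0.05,0,0,0,0,0,0],[0.05,0,0,0,0,0,0],[0.05,0,0,0,0,0,0]]'
python3 nudge.py '[[0.05,0,0,-0.02,0,0,0],[0.05,0,0,-0.06,0,0,0],[0.05,0,0,-0.1,0,0,0],[0.05,0,0,-0.1,0,0,0],[0.05,0,0,-0.1,0,0,0]]'
python3 d2.py .105 0 .06
```

```text
clock: 20.8
position: [0.5017, 0.1429, 0.1533]
tool_rot: [3.141, -0.0, 0.118]
force: [0.6, -0.2, 0.2]
grip_width: 0.0647
finger_force: 72.8
clock: 21.42
position: [0.5011, 0.1431, 0.2525]
tool_rot: [-3.142, 0.001, 0.118]
force: [-0.1, -0.1, -3.6]
grip_width: 0.0647
finger_force: 72.6
d [ 0.0749 -0.2105  0.1111] rot [ 0.0006  0.3501 -0.0039] dist 0.25 pos [0.5011 0.1431 0.2525] rpy [-3.1415e+00  1.0000e-03  1.1810e-01] q [-1.07  0.49  0.96  1.88 -0.47  1.02 -1.36] F [-0.1 -0.1 -3.6] w 0.0647 t 21.43
stop-frame TCP now [ 0.072  -0.2102  0.1903] world target [0.5506 0.361  0.1413]
```

```bash
python3 nudge.py '[[0.05,0.02,-0.055,0,0,0.09,0],[0.05,0.04,-0.11,0,0,0.18,0],[0.05,0.06,-0.165,0,0,0.27,0],[0.05,0.075,-0.21,0.02,0,0.35,0],[0.05,0.075,-0.21,0.05,0,0.35,-0.004]]'
python3 nudge.py '[[0.05,0,0,0,0,0,0],[0.05,0,0,0,0,0,0],[0.05,0,0,0,0,0,0]]'
python3 d2.py .1 0 .03
```

```text
clock: 22.05
position: [0.5496, 0.3643, 0.2004]
tool_rot: [3.139, -0.35, 0.128]
force: [1.1, -0.5, -4.0]
grip_width: 0.0652
finger_force: 72.5
clock: 22.42
position: [0.5521, 0.3598, 0.2044]
tool_rot: [-3.141, -0.351, 0.12]
force: [0.2, -0.7, -3.6]
grip_width: 0.0649
finger_force: 72.3
d [-0.0281 -0.0014  0.0887] rot [ 0.0004 -0.0018 -0.0015] dist 0.093 pos [0.5521 0.3598 0.2044] rpy [-3.1414 -0.3509  0.1204] q [-1.37  0.66  0.91  1.85 -0.61  0.6  -1.64] F [ 0.2 -0.7 -3.6] w 0.0649 t 22.43
stop-frame TCP now [ 0.1279 -0.0014  0.1188] world target [0.5561 0.3617 0.1114]
```

```bash
python3 nudge.py '[[0.05,-0.014,-0.0014,0.05,0,-0.002,-0.001],[0.05,-0.028,-0.0014,0.085,0,-0.002,-0.001],[0.05,-0.0281,-0.0014,0.1,0,-0.002,-0.001],[0.05,-0.0281,-0.0014,0.108,0,-0.002,-0.001],[0.05,-0.0281,-0.0014,0.108,0,-0.002,-0.001]]'
python3 nudge.py '[[0.05,0,0,0,0,0,0],[0.05,0,0,0,0,0,0],[0.05,0,0,0.002,0,0,0],[0.05,0,0,0.003,0,0,0],[0.05,0,0,0.003,0,0,0]]'
python3 d2.py .1 0 .003
```

```text
clock: 23.05
position: [0.5627, 0.3629, 0.0932]
tool_rot: [3.141, -0.349, 0.122]
force: [-0.6, -0.8, -4.1]
grip_width: 0.0649
finger_force: 72.2
clock: 23.68
position: [0.5629, 0.3629, 0.0893]
tool_rot: [3.14, -0.348, 0.123]
force: [-0.6, -0.3, -4.4]
grip_width: 0.0649
finger_force: 72.3
d [0.0011 0.0004 0.0039] rot [0.001  0.0012 0.0009] dist 0.004 pos [0.5629 0.3629 0.0893] rpy [ 3.1403 -0.3478  0.1229] q [-1.22  0.79  0.69  1.89 -0.75  0.39 -1.54] F [-0.6 -0.3 -4.4] w 0.0649 t 23.68
stop-frame TCP now [0.0989 0.0004 0.0069] world target [0.5653 0.3628 0.086 ]
```

```bash
python3 nudge.py '[[0.05,0,0,0.001,0,0,0],[0.05,0,0,0.002,0,0,0],[0.05,0,0,0.002,0,0,0]]'
python3 nudge.py '[[0.05,0,0,0.001,0,0,0],[0.05,0,0,0.002,0,0,0],[0.05,0,0,0.002,0,0,0]]'
```

```text
clock: 24.05
position: [0.5636, 0.363, 0.0874]
tool_rot: [3.14, -0.348, 0.123]
force: [-0.4, 0.7, -4.1]
grip_width: 0.0645
finger_force: 72.3
clock: 24.42
position: [0.5643, 0.3631, 0.0855]
tool_rot: [3.14, -0.348, 0.123]
force: [-0.6, 0.3, -3.1]
grip_width: 0.0649
finger_force: 72.3
```

```bash
python3 nudge.py '[[0.05,-0.005,0,0.001,0,0,0],[0.05,-0.009,0,0.0015,0,0,0],[0.05,-0.01,0,0.0015,0,0,0],[0.05,-0.01,0,0.0015,0,0,0]]'
python3 d2.py .085 0 .003
python3 nudge.py '[[0.05,-0.001,0,0,0,0,0],[0.05,-0.002,0,0,0,0,0],[0.05,-0.002,0,0,0,0,0]]'
python3 d2.py .085 0 .003
```

```text
clock: 24.92
position: [0.5552, 0.3622, 0.0808]
tool_rot: [3.141, -0.348, 0.123]
force: [-2.7, -0.8, 0.8]
grip_width: 0.0649
finger_force: 73.1
d [-0.0038  0.0006 -0.0014] rot [0.0006 0.0014 0.001 ] dist 0.004 pos [0.5552 0.3622 0.0808] rpy [ 3.1406 -0.3477  0.1231] q [-1.22  0.79  0.67  1.91 -0.76  0.36 -1.54] F [-2.7 -0.8  0.8] w 0.0649 t 24.93
stop-frame TCP now [0.0888 0.0006 0.0016] world target [0.5513 0.3611 0.0809]
clock: 25.3
position: [0.5538, 0.3619, 0.0803]
tool_rot: [3.141, -0.348, 0.123]
force: [0.5, 0.6, 2.2]
grip_width: 0.0648
finger_force: 73.1
d [-0.0022  0.0005 -0.0014] rot [0.0007 0.0006 0.0008] dist 0.003 pos [0.5538 0.3619 0.0803] rpy [ 3.1406 -0.3484  0.1228] q [-1.22  0.79  0.67  1.91 -0.76  0.36 -1.54] F [0.5 0.6 2.2] w 0.0648 t 25.3
stop-frame TCP now [0.0872 0.0005 0.0016] world target [0.5513 0.3611 0.0809]
```

```bash
for i in 1; do python3 nudge.py '[[0.05,-0.001,0,0,0,0,0],[0.05,-0.002,0,0,0,0,0],[0.05,-0.002,0,0,0,0,0]]'; done
python3 nudge.py '[[0.05,-0.001,0,0,0,0,0],[0.05,-0.002,0,0,0,0,0],[0.05,-0.002,0,0,0,0,0]]'; python3 d2.py .085 0 .003
```

```text
clock: 25.68
position: [0.5518, 0.3616, 0.0795]
tool_rot: [3.141, -0.348, 0.123]
force: [0.6, -0.2, 4.8]
grip_width: 0.0642
finger_force: 73.4
clock: 26.05
position: [0.5499, 0.3614, 0.0788]
tool_rot: [3.141, -0.348, 0.123]
force: [1.5, 0.2, 5.6]
grip_width: 0.0649
finger_force: 73.6
d [ 0.002   0.0004 -0.0015] rot [0.0008 0.0009 0.0008] dist 0.003 pos [0.5499 0.3614 0.0788] rpy [ 3.1405 -0.3482  0.1229] q [-1.22  0.79  0.66  1.92 -0.77  0.35 -1.54] F [1.5 0.2 5.6] w 0.0649 t 26.05
stop-frame TCP now [0.083  0.0004 0.0015] world target [0.5513 0.3611 0.0809]
```

```bash
python3 nudge.py '[[0.05,-0.001,0,-0.0005,0,0,0],[0.05,-0.002,0,-0.0005,0,0,0],[0.05,-0.002,0,-0.0005,0,0,0]]'
python3 nudge.py '[[0.05,-0.001,0,0,0,0,0],[0.05,-0.002,0,0,0,0,0],[0.05,-0.002,0,0,0,0,0]]'; python3 d2.py .085 0 .003
```

```text
clock: 26.42
position: [0.5495, 0.3614, 0.0793]
tool_rot: [3.14, -0.352, 0.123]
force: [14.7, 2.6, -1.6]
grip_width: 0.0651
finger_force: 72.0
clock: 26.8
position: [0.5495, 0.3613, 0.0797]
tool_rot: [3.141, -0.355, 0.122]
force: [22.9, 3.6, -1.2]
grip_width: 0.065
finger_force: 72.0
d [ 0.0021  0.0005 -0.0005] rot [ 0.0005 -0.0064  0.0004] dist 0.002 pos [0.5495 0.3613 0.0797] rpy [ 3.141  -0.3554  0.1224] q [-1.23  0.79  0.66  1.93 -0.77  0.34 -1.53] F [22.9  3.6 -1.2] w 0.065 t 26.8
stop-frame TCP now [0.0829 0.0005 0.0024] world target [0.5513 0.3611 0.0809]
```

```bash
python3 nudge.py '[[0.05,0.0025,0,0.001,0,0,0],[0.05,0.0025,0,0.001,0,0,0]]'
python3 nudge.py '[[0.07,0,0,0,0,0,0],[0.085,0,0,0,0,0,0],[0.085,0,0,0,0,0,0],[0.085,0,0,0,0,0,0],[0.085,0,0,0,0,0,0]]'
python3 nudge.py '[[0.085,0,0,-0.01,0,0,0],[0.085,0,0,-0.05,0,0,0],[0.085,0,0,-0.11,0,0,0],[0.085,0,0,-0.15,0,0,0],[0.085,0,0,-0.15,0,0,0]]'
python3 nudge.py '[[0.085,0,0.05,0,0,0,0],[0.085,0,0.1,0,0,0,0],[0.085,0,0.15,0,0,0,0],[0.085,0,0.2,0,0,0,0],[0.085,0,0.25,0,0,0,0]]'
python3 -c "
from h import *
t=bot.grab_frame('top'); s=bot.grab_frame('scene'); cv2.imwrite('pics/t4raw.png',t); cv2.imwrite('pics/s4raw.png',s)
crop('top',100,140,250,290,2.6,'a.png',t); crop('scene',200,70,350,220,2.6,'b.png',s)
cv2.imwrite('pics/v4.png',np.hstack([cv2.imread('pics/a.png'),cv2.imread('pics/b.png')]))"
python3 lab.py pics/t4raw.png
```

```text
clock: 27.05
position: [0.5497, 0.3614, 0.0787]
tool_rot: [3.141, -0.35, 0.123]
force: [3.6, -1.2, 11.8]
grip_width: 0.0648
finger_force: 74.1
clock: 27.68
position: [0.5485, 0.3612, 0.0777]
tool_rot: [3.14, -0.348, 0.123]
force: [-0.0, 0.9, -0.3]
grip_width: 0.0853
finger_force: 0.0
clock: 28.3
position: [0.4974, 0.356, 0.2215]
tool_rot: [-3.139, -0.35, 0.123]
force: [0.1, 0.5, -0.4]
grip_width: 0.0851
finger_force: 0.0
clock: 28.92
position: [0.5282, 0.1054, 0.219]
tool_rot: [3.141, -0.348, 0.123]
force: [0.9, 0.4, 0.3]
grip_width: 0.0849
finger_force: 0.0
[ 0.4567 -0.1221] 2.899 52 [0.00961634 0.04954085]
```

View pics/v4.png

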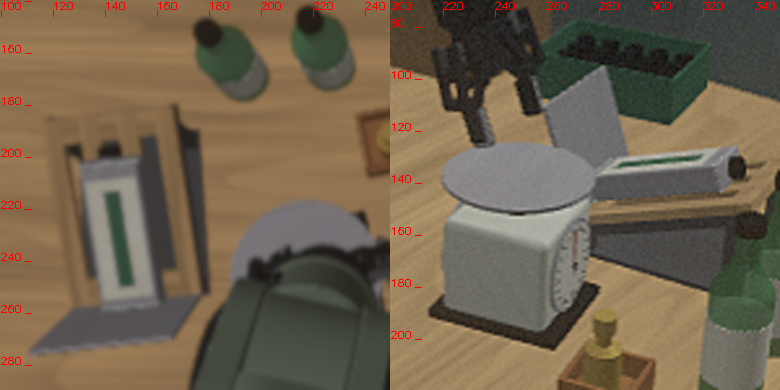

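tin_a lies flat against the backstop with its cap uphill, and the weight is in its box. tin_c is still at its place. I'll grasp it with the tool at yaw 2.91−π.

```bash
python3 nudge.py '[[0.085,0,0,0,0,0,0],[0.085,0,0,0,0,0,0]]'; python3 d.py .457 -.122 .16 3.14159 0 -0.232
```

```text
clock: 29.28
position: [0.5282, 0.1081, 0.2188]
tool_rot: [3.14, -0.348, 0.125]
force: [0.1, 0.6, 0.0]
grip_width: 0.0849
finger_force: 0.0
d [-0.1133  0.2195  0.0218] rot [-0.0606 -0.3441  0.3528] dist 0.248 pos [0.5282 0.1081 0.2188] rpy [ 3.1402 -0.3475  0.1247] q [-1.05  0.37  0.88  2.16 -0.56  0.45 -1.23] F [0.1 0.6 0. ] w 0.0849 t 29.27
```

```bash
python3 nudge.py '[[0.085,-0.023,0.05,0,-0.015,-0.086,0.088],[0.085,-0.05,0.1,0.004,-0.03,-0.172,0.176],[0.085,-0.075,0.145,0.01,-0.045,-0.258,0.265],[0.085,-0.1,0.195,0.018,-0.0606,-0.3441,0.3528],[0.085,-0.1133,0.2195,0.0218,-0.0606,-0.3441,0.3528]]'
python3 nudge.py '[[0.085,0,0,0,0,0,0],[0.085,0,0,0,0,0,0],[0.085,0,0,0,0,0,0]]'; python3 lab.py;python3 d.py .457 -.122 .003 3.14159 0 -0.232
```

```text
clock: 29.9
position: [0.4569, -0.1246, 0.1591]
tool_rot: [3.14, 0.002, -0.235]
force: [0.1, -0.6, 0.2]
grip_width: 0.0851
finger_force: 0.0
clock: 30.28
position: [0.4574, -0.1217, 0.1603]
tool_rot: [-3.141, -0.001, -0.231]
force: [-0.1, 0.7, 1.1]
grip_width: 0.0849
finger_force: 0.0
d [-0.0004  0.0003  0.1573] rot [-0.0006 -0.0006  0.0005] dist 0.157 pos [ 0.4573 -0.1219  0.1603] rpy [-3.141e+00 -6.000e-04 -2.315e-01] q [-0.5   0.54  0.87  2.09 -0.6   0.78 -1.05] F [-0.3  0.   0.4] w 0.085 t 30.32
```

```bash
python3 nudge.py '[[0.085,0,0,0.05,0,0,0],[0.085,0,0,0.1,0,0,0],[0.085,0,0,0.14,0,0,0],[0.085,0,0,0.1565,0,0,0],[0.085,0,0,0.1565,0,0,0]]'
python3 nudge.py '[[0.085,0,0,0,0,0,0],[0.05,0,0,0,0,0,0],[0.05,0,0,0,0,0,0],[0.05,0,0,0,0,0,0],[0.05,0,0,0,0,0,0]]' 60
python3 nudge.py '[[0.05,0,0,-0.02,0,0,0],[0.05,0,0,-0.06,0,0,0],[0.05,0,0,-0.12,0,0,0],[0.05,0,0,-0.17,0,0,0],[0.05,0,0,-0.2,0,0,0]]'
python3 nudge.py '[[0.05,0,0,0,0,0,0],[0.05,0,0,0,0,0,0]]'
python3 d.py .5015 .1428 .21 3.14159 0 1.6
```

```text
clock: 30.95
position: [0.4566, -0.1226, 0.0031]
tool_rot: [-3.141, 0.001, -0.233]
force: [-0.1, 0.3, -0.1]
grip_width: 0.0846
finger_force: 0.0
clock: 31.58
position: [0.4575, -0.1228, 0.0047]
tool_rot: [-3.14, -0.002, -0.233]
force: [-2.3, 2.2, 16.2]
grip_width: 0.0648
finger_force: 62.8
clock: 32.2
position: [0.4571, -0.1229, 0.2061]
tool_rot: [-3.14, -0.002, -0.233]
force: [0.3, 0.5, -2.8]
grip_width: 0.0646
finger_force: 70.4
clock: 32.45
position: [0.4566, -0.1226, 0.2031]
tool_rot: [-3.141, 0.0, -0.233]
force: [-1.2, 0.4, -2.3]
grip_width: 0.0648
finger_force: 70.4
d [-0.0176 -0.2686 -0.0067] rot [-8.0000e-04 -5.0000e-04 -1.8331e+00] dist 0.269 pos [ 0.4566 -0.1226  0.2031] rpy [-3.1408e+00  3.0000e-04 -2.3310e-01] q [-0.57  0.49  0.96  2.05 -0.53  0.87 -1.11] F [-1.2  0.4 -2.3] w 0.0648 t 32.45
```

```bash
python3 nudge.py '[[0.05,-0.003,-0.05,-0.007,0,0,-0.18],[0.05,-0.007,-0.105,-0.007,0,0,-0.36],[0.05,-0.01,-0.16,-0.007,0,0,-0.54],[0.05,-0.014,-0.215,-0.007,0,0,-0.72],[0.05,-0.0176,-0.2686,-0.007,0,0,-0.9]]'
python3 nudge.py '[[0.05,0,0,0,0,0,-0.18],[0.05,0,0,0,0,0,-0.36],[0.05,0,0,0,0,0,-0.54],[0.05,0,0,0,0,0,-0.72],[0.05,0,0,0,0,0,-0.9]]'
python3 nudge.py '[[0.05,0,0,0,0,0,-0.18],[0.05,0,0,0,0,0,-0.36],[0.05,0,0,0,0,0,-0.54],[0.05,0,0,0,0,0,-0.72],[0.05,0,0,0,0,0,-0.9]]'
python3 nudge.py '[[0.05,0,0,0,0,0,-0.18],[0.05,0,0,0,0,0,-0.36],[0.05,0,0,0,0,0,-0.54],[0.05,0,0,0,0,0,-0.72],[0.05,0,0,0,0,0,-0.797]]'
python3 nudge.py '[[0.05,0,0,0,0,0,0],[0.05,0,0,0,0,0,0]]'
python3 d.py .5015 .1428 .157 3.14159 0 3.264; python3 lab.py
```

```text
clock: 33.08
position: [0.5014, 0.1441, 0.2096]
tool_rot: [-3.141, 0.001, 0.672]
force: [1.2, -1.1, -2.4]
grip_width: 0.065
finger_force: 70.2
clock: 33.7
position: [0.5013, 0.1421, 0.2094]
tool_rot: [-3.14, 0.0, 1.572]
force: [0.1, 0.5, -2.8]
grip_width: 0.0646
finger_force: 70.2
clock: 34.33
position: [0.5012, 0.1421, 0.2094]
tool_rot: [-3.14, -0.002, 2.472]
force: [0.3, 0.3, -2.9]
grip_width: 0.0648
finger_force: 70.2
clock: 34.95
position: [0.5012, 0.142, 0.2094]
tool_rot: [3.141, -0.002, -3.016]
force: [0.0, -0.4, -2.7]
grip_width: 0.0648
finger_force: 70.2
clock: 35.2
position: [0.5016, 0.1421, 0.2101]
tool_rot: [3.141, -0.001, -3.022]
force: [0.7, 0.2, -3.7]
grip_width: 0.0651
finger_force: 70.2
d [0.     0.0007 0.0531] rot [ 0.0002 -0.0008 -0.0028] dist 0.053 pos [0.5016 0.1421 0.2101] rpy [ 3.1414e+00 -8.0000e-04 -3.0220e+00] q [-0.43  0.38  0.05  1.9  -0.03  0.86  1.33] F [ 0.7  0.2 -3.7] w 0.0651 t 35.2
```

```bash
python3 nudge.py '[[0.05,0,0,0.025,0,0,0],[0.05,0,0,0.04,0,0,0],[0.05,0,0,0.047,0,0,0],[0.05,0,0,0.053,0,0,0],[0.05,0,0,0.053,0,0,0]]'
python3 nudge.py '[[0.05,0,0,0.001,0,0,0],[0.05,0,0,0.0015,0,0,0],[0.05,0,0,0.0015,0,0,0]]'
```

```text
clock: 35.88
position: [0.502, 0.1423, 0.1578]
tool_rot: [3.141, 0.0, -3.02]
force: [-1.1, -0.0, 0.4]
grip_width: 0.0648
finger_force: 70.6
clock: 36.25
position: [0.5021, 0.1424, 0.1565]
tool_rot: [3.141, 0.001, -3.02]
force: [0.2, 0.6, 0.3]
grip_width: 0.0651
finger_force: 70.5
```

```bash
python3 nudge.py '[[0.085,0,0,0,0,0,0],[0.085,0,0,0,0,0,0],[0.085,0,0,0,0,0,0],[0.085,0,0,0,0,0,0],[0.085,0,0,0,0,0,0]]'
python3 nudge.py '[[0.085,0,0,0,0,0,0],[0.085,0,0,0,0,0,0],[0.085,0,0,0,0,0,0],[0.085,0,0,0,0,0,0],[0.085,0,0,0,0,0,0]]'
python3 -c "
from h import *
crop('scene',190,70,330,230,3.5,'s5.png')"
```

```text
clock: 36.88
position: [0.502, 0.1423, 0.1563]
tool_rot: [3.141, 0.0, -3.02]
force: [-0.8, 0.7, -0.7]
grip_width: 0.0853
finger_force: 0.0
clock: 37.5
position: [0.502, 0.1423, 0.1563]
tool_rot: [3.141, 0.0, -3.02]
force: [0.3, 0.6, 0.2]
grip_width: 0.0854
finger_force: 0.0
```

View pics/s5.png

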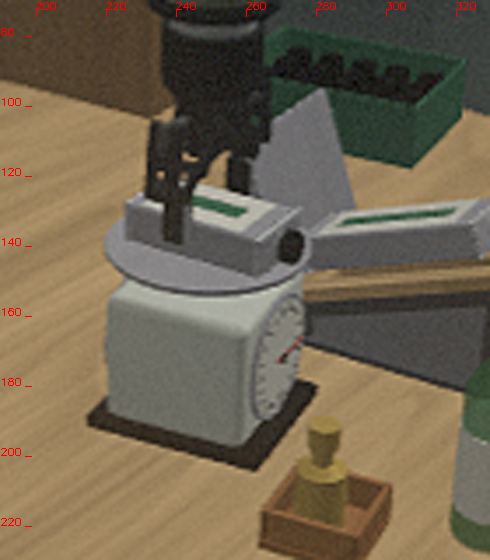

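tin_c lies flat in the middle of the pan, spanning about (226,138) to (262,148), and tin_a is undisturbed on the rest. I'll regrasp and carry it to the rest.

```bash
sed -i 's/"3.141593","-0.349066","0.122"\]/*(["3.141593","0.349066","3.263593"] if len(sys.argv)>4 else ["3.141593","-0.349066","0.122"])]/' d2.py
python3 nudge.py '[[0.05,0,0,0,0,0,0],[0.05,0,0,0,0,0,0],[0.05,0,0,0,0,0,0],[0.05,0,0,0,0,0,0],[0.05,0,0,0,0,0,0]]'
python3 nudge.py '[[0.05,0,0,-0.02,0,0,0],[0.05,0,0,-0.06,0,0,0],[0.05,0,0,-0.1,0,0,0],[0.05,0,0,-0.1,0,0,0],[0.05,0,0,-0.1,0,0,0]]'
python3 d2.py .09 0 .13 f
```

```text
clock: 38.17
position: [0.5019, 0.1424, 0.1563]
tool_rot: [3.141, 0.0, -3.02]
force: [-0.2, 0.2, 0.9]
grip_width: 0.0647
finger_force: 71.7
clock: 38.8
position: [0.5015, 0.1421, 0.2554]
tool_rot: [-3.142, -0.001, -3.02]
force: [-0.9, -0.3, -3.3]
grip_width: 0.0651
finger_force: 71.8
d [-0.0373  0.2113  0.0534] rot [-1.000e-04 -3.496e-01 -2.000e-04] dist 0.221 pos [0.5015 0.1421 0.2554] rpy [-3.1415e+00 -6.0000e-04 -3.0198e+00] q [-0.43  0.33  0.06  1.85 -0.02  0.97  1.32] F [-0.9 -0.3 -3.3] w 0.0651 t 38.8
stop-frame TCP now [ 0.0732 -0.2113  0.193 ] world target [0.5128 0.3564 0.2019]
```

```bash
python3 nudge.py '[[0.05,-0.009,0.053,0,0,-0.09,0],[0.05,-0.018,0.106,0.005,0,-0.18,0],[0.05,-0.027,0.16,0.02,0,-0.27,0],[0.05,-0.037,0.2113,0.04,0,-0.35,0],[0.05,-0.0373,0.2113,0.0534,0,-0.35,0]]'
python3 nudge.py '[[0.05,0,0,0,0,0,0],[0.05,0,0,0,0,0,0],[0.05,0,0,0,0,0,0]]'
python3 d2.py .073 0 .042 f
```

```text
clock: 39.42
position: [0.5099, 0.3612, 0.1997]
tool_rot: [-3.141, 0.348, -3.011]
force: [0.7, -0.2, -3.5]
grip_width: 0.0644
finger_force: 71.5
clock: 39.8
position: [0.5141, 0.3556, 0.2036]
tool_rot: [3.141, 0.351, -3.022]
force: [0.9, -0.6, -2.6]
grip_width: 0.0647
finger_force: 71.5
d [0.0188 0.0009 0.0891] rot [ 0.      0.0019 -0.0022] dist 0.091 pos [0.5141 0.3556 0.2036] rpy [ 3.1408  0.351  -3.022 ] q [-0.92  0.43  0.13  1.91  0.32  0.55  0.64] F [ 0.9 -0.6 -2.6] w 0.0647 t 39.8
stop-frame TCP now [ 0.0916 -0.0009  0.1312] world target [0.5268 0.3581 0.1134]
```

```bash
python3 nudge.py '[[0.05,0.01,0.001,0.045,0,0.002,-0.002],[0.05,0.0188,0.001,0.08,0,0.002,-0.002],[0.05,0.0188,0.001,0.089,0,0.002,-0.002],[0.05,0.0188,0.001,0.093,0,0.002,-0.002],[0.05,0.0188,0.001,0.093,0,0.002,-0.002]]'
python3 nudge.py '[[0.05,0,0,0,0,0,0],[0.05,0,0,0.001,0,0,0],[0.05,0,0,0.0025,0,0,0],[0.05,0,0,0.0025,0,0,0]]'
python3 d2.py .062 0 .034 f
```

```text
clock: 40.42
position: [0.5279, 0.3595, 0.1104]
tool_rot: [3.141, 0.35, -3.019]
force: [-0.1, 0.3, -2.8]
grip_width: 0.0646
finger_force: 71.3
clock: 40.92
position: [0.5282, 0.3594, 0.1067]
tool_rot: [-3.141, 0.348, -3.018]
force: [0.2, -0.2, -2.4]
grip_width: 0.0648
finger_force: 71.3
d [ 0.0101 -0.0011  0.0012] rot [ 0.0001 -0.0007  0.0018] dist 0.01 pos [0.5282 0.3594 0.1067] rpy [-3.141   0.3483 -3.0177] q [-0.92  0.6   0.17  1.94  0.36  0.35  0.57] F [ 0.2 -0.2 -2.4] w 0.0648 t 40.92
stop-frame TCP now [0.0721 0.0011 0.0352] world target [0.5193 0.3572 0.1022]
```

```bash
python3 nudge.py '[[0.05,0,-0.001,0.001,0,0,0],[0.05,0.003,-0.001,0.002,0,0,0.002],[0.05,0.006,-0.001,0.0025,0,0,0.002],[0.05,0.008,-0.001,0.0025,0,0,0.002],[0.05,0.008,-0.001,0.0025,0,0,0.002]]'
python3 d2.py .060 0 .034 f
python3 nudge.py '[[0.05,0.001,0,0,0,0,0],[0.05,0.002,0,0,0,0,0],[0.05,0.003,0,0,0,0,0],[0.05,0.003,0,0,0,0,0]]'
python3 d2.py .060 0 .034 f
```

```text
clock: 41.55
position: [0.5238, 0.3588, 0.104]
tool_rot: [3.138, 0.353, -3.021]
force: [2.2, -1.1, 20.4]
grip_width: 0.0652
finger_force: 74.0
d [ 0.007  -0.001   0.0001] rot [ 0.003   0.004  -0.0016] dist 0.007 pos [0.5238 0.3588 0.104 ] rpy [ 3.138   0.3531 -3.0213] q [-0.94  0.6   0.18  1.96  0.36  0.33  0.56] F [ 2.2 -1.1 20.4] w 0.0652 t 41.55
stop-frame TCP now [0.067  0.001  0.0341] world target [0.5174 0.3569 0.1015]
clock: 42.05
position: [0.5211, 0.3585, 0.103]
tool_rot: [3.138, 0.353, -3.021]
force: [3.6, 0.3, 20.2]
grip_width: 0.0648
finger_force: 74.0
d [ 0.0042 -0.0011  0.0001] rot [ 0.0032  0.0042 -0.0016] dist 0.004 pos [0.5211 0.3585 0.103 ] rpy [ 3.1378  0.3533 -3.0213] q [-0.95  0.6   0.19  1.96  0.36  0.32  0.55] F [ 3.6  0.3 20.2] w 0.0648 t 42.05
stop-frame TCP now [0.0642 0.0011 0.0341] world target [0.5174 0.3569 0.1015]
```

```bash
python3 nudge.py '[[0.05,0,0,-0.0012,0,0,0],[0.05,0.001,0,-0.0012,0,0,0],[0.05,0.002,0,-0.0012,0,0,0],[0.05,0.002,0,-0.0012,0,0,0]]'
python3 nudge.py '[[0.05,0.001,0,0,0,0,0],[0.05,0.002,0,0,0,0,0],[0.05,0.003,0,0,0,0,0],[0.05,0.003,0,0,0,0,0]]'
python3 d2.py .060 0 .034 f
```

```text
clock: 42.55
position: [0.5171, 0.3572, 0.1016]
tool_rot: [3.141, 0.349, -3.02]
force: [1.2, -0.4, 6.6]
grip_width: 0.065
finger_force: 72.6
clock: 43.05
position: [0.5145, 0.357, 0.1006]
tool_rot: [3.14, 0.35, -3.02]
force: [3.0, 1.0, 6.2]
grip_width: 0.0647
finger_force: 72.3
d [-0.003  -0.0004  0.0002] rot [ 0.001   0.0008 -0.0005] dist 0.003 pos [0.5145 0.357  0.1006] rpy [ 3.1404  0.3499 -3.0201] q [-0.96  0.6   0.19  1.98  0.37  0.32  0.54] F [3.  1.  6.2] w 0.0647 t 43.05
stop-frame TCP now [0.057  0.0004 0.0342] world target [0.5174 0.3569 0.1015]
```

```bash
python3 nudge.py '[[0.05,0.001,0,0,0,0,0],[0.05,0.002,0,0,0,0,0],[0.05,0.003,0,0,0,0,0],[0.05,0.003,0,0,0,0,0]]'
python3 d2.py .060 0 .034 f
```

```text
clock: 43.55
position: [0.5143, 0.3571, 0.1009]
tool_rot: [3.139, 0.354, -3.021]
force: [21.6, 1.9, 4.0]
grip_width: 0.0648
finger_force: 71.3
d [-0.0031 -0.0005  0.0005] rot [ 0.0023  0.005  -0.0012] dist 0.003 pos [0.5143 0.3571 0.1009] rpy [ 3.1388  0.354  -3.0209] q [-0.96  0.6   0.2   1.98  0.37  0.31  0.54] F [21.6  1.9  4. ] w 0.0648 t 43.55
stop-frame TCP now [0.0569 0.0005 0.0345] world target [0.5174 0.3569 0.1015]
```

```bash
python3 nudge.py '[[0.05,-0.0025,0,0,0,0,0],[0.05,-0.0025,0,0,0,0,0]]'
python3 nudge.py '[[0.07,0,0,0,0,0,0],[0.085,0,0,0,0,0,0],[0.085,0,0,0,0,0,0],[0.085,0,0,0,0,0,0],[0.085,0,0,0,0,0,0]]'
python3 nudge.py '[[0.085,0,0,-0.01,0,0,0],[0.085,0,0,-0.05,0,0,0],[0.085,0,0,-0.1,0,0,0],[0.085,-0.04,0,-0.12,0,0.1,0],[0.085,-0.06,0,-0.12,0,0.2,0]]'
python3 nudge.py '[[0.085,0,-0.05,0,0,0,0],[0.085,0,-0.1,0,0,0,0],[0.085,0,-0.15,0,0,0,0],[0.085,0,-0.2,0,0,0,0],[0.085,0,-0.25,0,0,0,0]]'
python3 -c "
from h import *
t=bot.grab_frame('top'); s=bot.grab_frame('scene'); cv2.imwrite('pics/t6raw.png',t); cv2.imwrite('pics/s6raw.png',s)
crop('top',100,140,250,290,2.6,'a.png',t); crop('scene',200,70,350,220,2.6,'b.png',s)
cv2.imwrite('pics/v6.png',np.hstack([cv2.imread('pics/a.png'),cv2.imread('pics/b.png')]))"
python3 lab.py pics/t6raw.png;  python3 d.py .617 -.322 .2 3.14159 0 3.147
```

```text
clock: 43.8
position: [0.5145, 0.357, 0.1006]
tool_rot: [3.14, 0.35, -3.02]
force: [6.9, 0.3, 5.0]
grip_width: 0.0647
finger_force: 72.1
clock: 44.42
position: [0.5133, 0.3566, 0.0999]
tool_rot: [3.141, 0.348, -3.02]
force: [-0.0, 1.1, 0.6]
grip_width: 0.085
finger_force: 0.0
clock: 45.05
position: [0.5292, 0.3599, 0.2374]
tool_rot: [3.137, 0.149, -3.018]
force: [0.3, -0.3, -1.3]
grip_width: 0.0853
finger_force: 0.0
clock: 45.68
position: [0.5588, 0.1087, 0.2339]
tool_rot: [3.141, 0.149, -3.02]
force: [1.6, -0.1, 0.1]
grip_width: 0.0848
finger_force: 0.0
d [-0.003  -0.4303  0.0354] rot [0.0068 0.1488 0.1097] dist 0.432 pos [0.5594 0.1046 0.234 ] rpy [-3.1402  0.1489 -3.0262] q [-0.32  0.36  0.02  1.88  0.03  0.76  1.36] F [-0.1  1.8 -0.3] w 0.0851 t 45.77
```

View pics/v6.png

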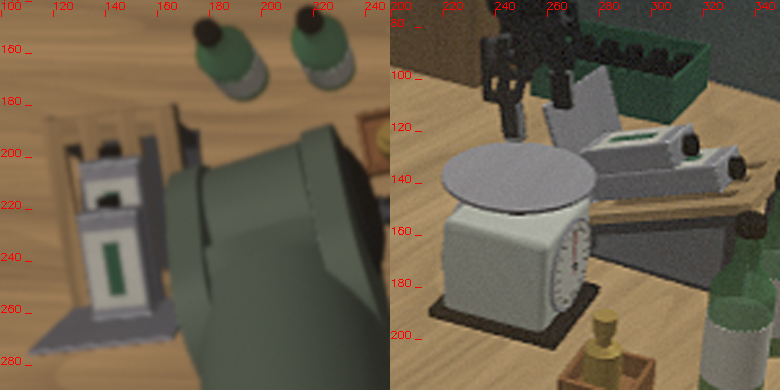

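tin_c sits squarely on tin_a against the backstop. For tin_d I'll lower the blob threshold.

```bash
sed -i 's/<25/<10/' lab.py; for f in top0 t4raw t6raw; do echo $f; python3 lab.py pics/$f.png; done
```

```text
top0
[ 0.6317 -0.1304] 0.054 98 [0.009538   0.10099628]
[ 0.6174 -0.3225] 0.04 17 [0.00718005 0.02328501]
[ 0.458  -0.1224] 2.913 54 [0.01001248 0.05017247]
t4raw
[ 0.6179 -0.3225] 0.054 16 [0.00732409 0.0225324 ]
[ 0.4567 -0.1221] 2.899 52 [0.00961634 0.04954085]
t6raw
[ 0.6179 -0.3225] 0.054 16 [0.00732409 0.0225324 ]
```

```bash
python3 nudge.py '[[0.085,0,-0.055,0,0.001,0.03,0.02],[0.085,0,-0.11,0,0.003,0.06,0.04],[0.085,0,-0.165,0.01,0.004,0.09,0.06],[0.085,-0.001,-0.22,0.02,0.005,0.12,0.08],[0.085,-0.002,-0.275,0.03,0.007,0.1488,0.1097]]'
python3 nudge.py '[[0.085,0,-0.05,0,0,0,0],[0.085,0,-0.1,0,0,0,0],[0.085,0,-0.145,0,0,0,0],[0.085,0,-0.145,0,0,0,0],[0.085,0,-0.145,0,0,0,0]]'
python3 d.py .616 -.3215 .003 3.14159 0 3.149
```

```text
clock: 46.4
position: [0.599, -0.163, 0.2042]
tool_rot: [3.14, -0.001, -3.13]
force: [-0.8, 0.8, 0.3]
grip_width: 0.085
finger_force: 0.0
clock: 47.02
position: [0.6007, -0.306, 0.2037]
tool_rot: [3.14, -0.0, -3.129]
force: [0.2, 1.0, 0.6]
grip_width: 0.0845
finger_force: 0.0
d [-0.0152 -0.0161  0.2007] rot [ 0.002  -0.0005  0.005 ] dist 0.202 pos [ 0.6007 -0.306   0.2037] rpy [ 3.1396e+00 -5.0000e-04 -3.1292e+00] q [ 0.32  0.63  0.1   1.49 -0.07  1.03  2.02] F [0.2 1.  0.6] w 0.0845 t 47.02
```

```bash
python3 nudge.py '[[0.085,-0.0072,-0.0161,0.05,0.002,0,0.005],[0.085,-0.0072,-0.0161,0.1,0.002,0,0.005],[0.085,-0.0072,-0.0161,0.15,0.002,0,0.005],[0.085,-0.0072,-0.0161,0.19,0.002,0,0.005],[0.085,-0.0072,-0.0161,0.2,0.002,0,0.005]]'
python3 nudge.py '[[0.085,0,0,0,0,0,0],[0.05,0,0,0,0,0,0],[0.05,0,0,0,0,0,0],[0.05,0,0,0,0,0,0],[0.05,0,0,0,0,0,0]]' 60
python3 nudge.py '[[0.05,0,0,-0.02,0,0,0],[0.05,0,0,-0.06,0,0,0],[0.05,0,0,-0.12,0,0,0],[0.05,0,0,-0.17,0,0,0],[0.05,0,0,-0.2,0,0,0]]'
python3 nudge.py '[[0.05,0,0,0,0,0,0],[0.05,0,0,0,0,0,0]]'
python3 d.py .5095 .1438 .21 3.14159 0 1.6
```

```text
clock: 47.65
position: [0.6072, -0.3205, 0.0015]
tool_rot: [3.14, -0.003, -3.133]
force: [0.4, 0.1, 0.5]
grip_width: 0.0851
finger_force: 0.0
clock: 48.28
position: [0.6089, -0.3229, 0.0058]
tool_rot: [-3.14, 0.002, -3.135]
force: [-1.1, 2.9, 9.8]
grip_width: 0.0649
finger_force: 66.5
clock: 48.9
position: [0.6085, -0.323, 0.2086]
tool_rot: [-3.139, 0.004, -3.135]
force: [-0.4, 0.3, -2.8]
grip_width: 0.0646
finger_force: 67.4
clock: 49.15
position: [0.6076, -0.3223, 0.2037]
tool_rot: [-3.141, -0.001, -3.135]
force: [0.2, 0.4, -2.3]
grip_width: 0.0648
finger_force: 67.5
d [ 0.0949  0.4667 -0.0065] rot [-9.0000e-04 -1.0000e-04  1.5486e+00] dist 0.476 pos [ 0.6076 -0.3223  0.2037] rpy [-3.1411e+00 -6.0000e-04 -3.1346e+00] q [ 0.34  0.65  0.11  1.45 -0.07  1.04  2.04] F [ 0.2  0.4 -2.3] w 0.0648 t 49.15
```

```bash
python3 nudge.py '[[0.05,0.011,0.055,-0.007,0,0,0],[0.05,0.023,0.113,-0.007,0,0,0],[0.05,0.034,0.17,-0.007,0,0,0],[0.05,0.046,0.228,-0.007,0,0,0],[0.05,0.058,0.285,-0.007,0,0,0]]'
python3 nudge.py '[[0.05,0.011,0.055,0,0,0,0.18],[0.05,0.022,0.11,0,0,0,0.36],[0.05,0.03,0.15,0,0,0,0.54],[0.05,0.037,0.1817,0,0,0,0.72],[0.05,0.037,0.1817,0,0,0,0.9]]'
python3 nudge.py '[[0.05,0,0,0,0,0,0.18],[0.05,0,0,0,0,0,0.36],[0.05,0,0,0,0,0,0.54],[0.05,0,0,0,0,0,0.72],[0.05,0,0,0,0,0,0.9]]'
python3 nudge.py '[[0.05,0,0,0,0,0,0.18],[0.05,0,0,0,0,0,0.36],[0.05,0,0,0,0,0,0.54],[0.05,0,0,0,0,0,0.72],[0.05,0,0,0,0,0,0.9]]'
python3 nudge.py '[[0.05,0,0,0,0,0,0.18],[0.05,0,0,0,0,0,0.327],[0.05,0,0,0,0,0,0.327],[0.05,0,0,0,0,0,0.327]]'
python3 d.py .5095 .1438 .1605 3.14159 0 .122
```

```text
clock: 49.78
position: [0.5468, -0.0361, 0.2097]
tool_rot: [-3.141, -0.002, -3.135]
force: [0.6, 0.5, -2.3]
grip_width: 0.0648
finger_force: 67.5
clock: 50.4
position: [0.5084, 0.1461, 0.2094]
tool_rot: [-3.139, -0.001, 2.247]
force: [0.1, -0.0, -2.1]
grip_width: 0.065
finger_force: 67.4
clock: 51.02
position: [0.5091, 0.1433, 0.2095]
tool_rot: [-3.14, 0.002, 1.343]
force: [-0.7, -0.2, -2.2]
grip_width: 0.0648
finger_force: 67.4
clock: 51.65
position: [0.5091, 0.1434, 0.2096]
tool_rot: [3.141, 0.002, 0.443]
force: [-0.5, 0.4, -2.1]
grip_width: 0.065
finger_force: 67.4
clock: 52.15
position: [0.5094, 0.1435, 0.2099]
tool_rot: [3.141, 0.001, 0.125]
force: [0.9, 0.8, -1.7]
grip_width: 0.0648
finger_force: 67.4
d [ 0.0002 -0.0003  0.0494] rot [0.0009 0.0013 0.0031] dist 0.049 pos [0.5094 0.1435 0.2099] rpy [3.1407e+00 1.3000e-03 1.2510e-01] q [-0.96  0.52  0.81  1.9  -0.47  0.92 -1.37] F [ 0.9  0.8 -1.7] w 0.0648 t 52.15
```

```bash
python3 nudge.py '[[0.05,0,0,0.025,0,0,0.003],[0.05,0,0,0.04,0,0,0.003],[0.05,0,0,0.046,0,0,0.003],[0.05,0,0,0.05,0,0,0.003],[0.05,0,0,0.05,0,0,0.003]]'
python3 nudge.py '[[0.05,0,0,0.001,0,0,0],[0.05,0,0,0.001,0,0,0],[0.05,0,0,0.001,0,0,0]]'
```

```text
clock: 52.78
position: [0.5098, 0.1434, 0.1604]
tool_rot: [3.141, 0.0, 0.119]
force: [-0.6, -0.5, 1.4]
grip_width: 0.065
finger_force: 67.8
clock: 53.15
position: [0.5099, 0.1435, 0.1594]
tool_rot: [3.141, 0.0, 0.119]
force: [0.4, -1.8, 0.5]
grip_width: 0.0649
finger_force: 67.8
```

```bash
python3 nudge.py '[[0.085,0,0,0,0,0,0],[0.085,0,0,0,0,0,0],[0.085,0,0,0,0,0,0],[0.085,0,0,0,0,0,0],[0.085,0,0,0,0,0,0]]'
python3 nudge.py '[[0.085,0,0,0,0,0,0],[0.085,0,0,0,0,0,0],[0.085,0,0,0,0,0,0],[0.085,0,0,0,0,0,0],[0.085,0,0,0,0,0,0]]'
python3 -c "
from h import *
crop('scene',190,70,330,230,3.5,'s7.png')"
```

```text
clock: 53.78
position: [0.5097, 0.1435, 0.1592]
tool_rot: [3.141, 0.001, 0.119]
force: [-0.4, -1.1, -0.5]
grip_width: 0.0847
finger_force: 0.0
clock: 54.4
position: [0.5096, 0.1435, 0.1592]
tool_rot: [3.141, 0.001, 0.119]
force: [-0.3, -0.6, 0.3]
grip_width: 0.0851
finger_force: 0.0
```

View pics/s7.png

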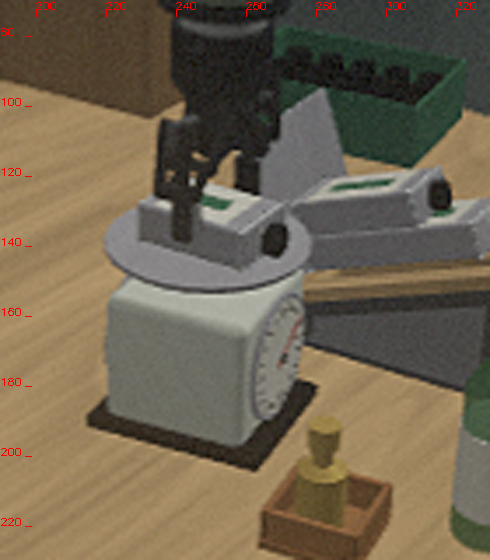

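tin_d lies flat and central on the pan, from about (229,138) to (259,146). The other tins and the weight are in place. Last transfer.

```bash
python3 nudge.py '[[0.05,0,0,0,0,0,0],[0.05,0,0,0,0,0,0],[0.05,0,0,0,0,0,0],[0.05,0,0,0,0,0,0],[0.05,0,0,0,0,0,0]]'
python3 nudge.py '[[0.05,0,0,-0.02,0,0,0],[0.05,0,0,-0.06,0,0,0],[0.05,0,0,-0.1,0,0,0],[0.05,0,0,-0.1,0,0,0],[0.05,0,0,-0.1,0,0,0]]'
python3 d2.py .09 0 .15
```

```text
clock: 55.08
position: [0.5097, 0.1435, 0.1592]
tool_rot: [3.141, 0.001, 0.119]
force: [0.6, 0.3, 0.7]
grip_width: 0.0649
finger_force: 72.2
clock: 55.7
position: [0.5093, 0.1438, 0.2585]
tool_rot: [3.141, 0.002, 0.119]
force: [0.0, 0.4, -2.3]
grip_width: 0.0647
finger_force: 72.3
d [ 0.022  -0.2107  0.0376] rot [ 0.001   0.3506 -0.0029] dist 0.215 pos [0.5093 0.1438 0.2585] rpy [3.1411e+00 1.5000e-03 1.1900e-01] q [-1.    0.46  0.86  1.85 -0.41  1.02 -1.43] F [ 0.   0.4 -2.3] w 0.0647 t 55.7
stop-frame TCP now [ 0.0817 -0.2106  0.1932] world target [0.506  0.3555 0.2207]
```

```bash
python3 nudge.py '[[0.05,0.005,-0.053,0,0,0.09,0],[0.05,0.01,-0.106,0,0,0.18,0],[0.05,0.016,-0.16,0.01,0,0.27,0],[0.05,0.022,-0.2107,0.02,0,0.35,-0.003],[0.05,0.022,-0.2107,0.0376,0,0.35,-0.003]]'
python3 nudge.py '[[0.05,0,0,0,0,0,0],[0.05,0,0,0,0,0,0],[0.05,0,0,0,0,0,0]]'
python3 d2.py .07 0 .078
```

```text
clock: 56.32
position: [0.504, 0.3598, 0.219]
tool_rot: [3.138, -0.349, 0.13]
force: [0.1, -1.5, -1.3]
grip_width: 0.0648
finger_force: 72.1
clock: 56.7
position: [0.5072, 0.3547, 0.2221]
tool_rot: [3.141, -0.35, 0.12]
force: [-0.8, -0.3, -1.7]
grip_width: 0.0645
finger_force: 72.0
d [-0.0215 -0.001   0.0729] rot [ 0.0011 -0.0006 -0.0015] dist 0.076 pos [0.5072 0.3547 0.2221] rpy [ 3.141  -0.3497  0.1204] q [-1.45  0.56  0.89  1.93 -0.44  0.57 -1.82] F [-0.8 -0.3 -1.7] w 0.0645 t 56.7
stop-frame TCP now [ 0.0914 -0.0009  0.1509] world target [0.5118 0.3563 0.1462]
```

```bash
python3 nudge.py '[[0.05,-0.011,-0.001,0.04,0,0,0],[0.05,-0.0215,-0.001,0.065,0,0,0],[0.05,-0.0215,-0.001,0.073,0,0,0],[0.05,-0.0215,-0.001,0.077,0,0,0],[0.05,-0.0215,-0.001,0.077,0,0,0]]'
python3 nudge.py '[[0.05,0,0,0.001,0,0,0],[0.05,0,0,0.002,0,0,0],[0.05,0,0,0.003,0,0,0],[0.05,0,0,0.003,0,0,0]]'
python3 d2.py .07 0 .068
python3 nudge.py '[[0.05,0,0,0.0005,0,0,0],[0.05,0,0,0.001,0,0,0],[0.05,0,0,0.0015,0,0,0],[0.05,0,0,0.0015,0,0,0]]'
python3 d2.py .07 0 .068
```

```text
clock: 57.32
position: [0.5132, 0.3571, 0.1426]
tool_rot: [3.141, -0.35, 0.121]
force: [0.5, 0.1, -2.4]
grip_width: 0.0648
finger_force: 72.0
clock: 57.82
position: [0.5136, 0.3572, 0.1389]
tool_rot: [3.14, -0.349, 0.122]
force: [0.9, -0.1, -2.3]
grip_width: 0.0646
finger_force: 72.0
d [0.0007 0.0007 0.0025] rot [ 0.0012 -0.0002 -0.0001] dist 0.003 pos [0.5136 0.3572 0.1389] rpy [ 3.1404 -0.3493  0.1219] q [-1.32  0.66  0.72  1.98 -0.54  0.4  -1.74] F [ 0.9 -0.1 -2.3] w 0.0646 t 57.83
stop-frame TCP now [0.0693 0.0007 0.0705] world target [0.5152 0.3567 0.1368]
clock: 58.32
position: [0.5141, 0.3572, 0.1375]
tool_rot: [3.14, -0.349, 0.122]
force: [-0.5, 0.4, -2.0]
grip_width: 0.065
finger_force: 72.0
d [0.0007 0.0006 0.001 ] rot [ 0.0013 -0.0002 -0.0001] dist 0.001 pos [0.5141 0.3572 0.1375] rpy [ 3.1403 -0.3493  0.1219] q [-1.32  0.66  0.72  1.97 -0.55  0.4  -1.74] F [-0.5  0.4 -2. ] w 0.065 t 58.33
stop-frame TCP now [0.0693 0.0006 0.069 ] world target [0.5152 0.3567 0.1368]
```

```bash
python3 nudge.py '[[0.05,0,0,0.0008,0,0,0],[0.05,0,0,0.0012,0,0,0],[0.05,0,0,0.0012,0,0,0]]'
python3 nudge.py '[[0.05,-0.004,0,0,0,0,0],[0.05,-0.008,0,0,0,0,0],[0.05,-0.011,0,0,0,0,0],[0.05,-0.011,0,0,0,0,0],[0.05,-0.011,0,0,0,0,0]]'
python3 d2.py .0535 0 .068
```

```text
clock: 58.7
position: [0.5146, 0.3572, 0.1364]
tool_rot: [3.14, -0.349, 0.122]
force: [-0.3, -0.3, -2.0]
grip_width: 0.0647
finger_force: 72.0
clock: 59.32
position: [0.5044, 0.3561, 0.1327]
tool_rot: [3.14, -0.349, 0.122]
force: [-0.1, 0.5, -1.7]
grip_width: 0.065
finger_force: 72.0
d [-0.0049  0.0007 -0.0002] rot [ 0.0011 -0.0004 -0.0001] dist 0.005 pos [0.5044 0.3561 0.1327] rpy [ 3.1405 -0.3495  0.1219] q [-1.33  0.65  0.71  2.   -0.55  0.38 -1.75] F [-0.1  0.5 -1.7] w 0.065 t 59.33
stop-frame TCP now [0.0584 0.0007 0.0678] world target [0.4998 0.3548 0.1312]
```

```bash
python3 nudge.py '[[0.05,0,0,0.0007,0,0,0],[0.05,0,0,0.0012,0,0,0],[0.05,0,0,0.0012,0,0,0]]'
python3 nudge.py '[[0.05,-0.001,0,0.0005,0,0,0],[0.05,-0.002,0,0.001,0,0,0],[0.05,-0.002,0,0.001,0,0,0]]'
```

```text
clock: 59.7
position: [0.5047, 0.3561, 0.1318]
tool_rot: [3.141, -0.349, 0.122]
force: [-4.5, -1.9, 7.8]
grip_width: 0.0649
finger_force: 73.3
clock: 60.08
position: [0.5048, 0.3561, 0.1317]
tool_rot: [-3.141, -0.353, 0.121]
force: [-5.4, -5.2, 26.1]
grip_width: 0.0648
finger_force: 75.6
```

```bash
python3 nudge.py '[[0.05,0,0,-0.0013,0,0,0],[0.05,-0.001,0,-0.0013,0,0,0],[0.05,-0.002,0,-0.0013,0,0,0],[0.05,-0.002,0,-0.0013,0,0,0]]'
python3 d2.py .0535 0 .068
python3 nudge.py '[[0.05,-0.001,0,0,0,0,0],[0.05,-0.002,0,0,0,0,0],[0.05,-0.002,0,0,0,0,0]]'
python3 d2.py .0535 0 .068
```

```text
clock: 60.58
position: [0.501, 0.3556, 0.1305]
tool_rot: [3.141, -0.35, 0.122]
force: [0.5, 0.5, 2.5]
grip_width: 0.0649
finger_force: 72.8
d [-0.0009  0.0007 -0.0011] rot [ 0.0011 -0.0005 -0.0002] dist 0.002 pos [0.501  0.3556 0.1305] rpy [ 3.1405 -0.3496  0.1218] q [-1.33  0.65  0.71  2.01 -0.55  0.37 -1.75] F [0.5 0.5 2.5] w 0.0649 t 60.58
stop-frame TCP now [0.0544 0.0007 0.0669] world target [0.4998 0.3548 0.1312]
clock: 60.95
position: [0.5001, 0.3555, 0.1303]
tool_rot: [3.141, -0.352, 0.122]
force: [7.5, -0.1, 0.8]
grip_width: 0.065
finger_force: 72.2
d [-0.      0.0007 -0.0009] rot [ 0.0009 -0.0026 -0.0001] dist 0.001 pos [0.5001 0.3555 0.1303] rpy [ 3.1407 -0.3516  0.1219] q [-1.34  0.65  0.71  2.01 -0.55  0.37 -1.75] F [ 7.5 -0.1  0.8] w 0.065 t 60.95
stop-frame TCP now [0.0535 0.0007 0.0671] world target [0.4998 0.3548 0.1312]
```

Contact came at the expected x of 0.0535. One small extra push, then release and retreat.

```bash
python3 nudge.py '[[0.05,-0.001,0,0,0,0,0],[0.05,-0.001,0,0,0,0,0],[0.05,0.0005,0,0.0005,0,0,0],[0.05,0.0005,0,0.0005,0,0,0]]'
python3 nudge.py '[[0.07,0,0,0,0,0,0],[0.085,0,0,0,0,0,0],[0.085,0,0,0,0,0,0],[0.085,0,0,0,0,0,0],[0.085,0,0,0,0,0,0]]'
python3 nudge.py '[[0.085,0,0,-0.01,0,0,0],[0.085,0,0,-0.05,0,0,0],[0.085,0,0,-0.1,0,0,0],[0.085,0.04,0,-0.12,0,-0.1,0],[0.085,0.06,0,-0.12,0,-0.2,0]]'
python3 nudge.py '[[0.085,0,0.06,0,0,0,0],[0.085,0,0.12,0,0,0,0],[0.085,0,0.18,0,0,0,0],[0.085,0,0.24,0,0,0,0],[0.085,0,0.3,0,0,0,0]]'
python3 nudge.py '[[0.085,0,0.06,0,0,0,0],[0.085,0,0.12,0,0,0,0],[0.085,0,0.18,0,0,0,0],[0.085,0,0.18,0,0,0,0],[0.085,0,0.18,0,0,0,0]]'
python3 -c "
from h import *
t=bot.grab_frame('top'); s=bot.grab_frame('scene'); cv2.imwrite('pics/t8raw.png',t); cv2.imwrite('pics/s8raw.png',s)
crop('top',100,140,250,290,2.6,'a.png',t); crop('scene',200,70,350,220,2.6,'b.png',s)
cv2.imwrite('pics/v8.png',np.hstack([cv2.imread('pics/a.png'),cv2.imread('pics/b.png')]))"
```

```text
clock: 61.45
position: [0.5002, 0.3556, 0.1301]
tool_rot: [3.141, -0.35, 0.122]
force: [-1.4, -1.8, 12.4]
grip_width: 0.0645
finger_force: 73.7
clock: 62.08
position: [0.4996, 0.3554, 0.1294]
tool_rot: [3.14, -0.349, 0.122]
force: [-0.4, -0.4, 0.0]
grip_width: 0.0851
finger_force: 0.0
clock: 62.7
position: [0.5144, 0.3598, 0.2661]
tool_rot: [-3.14, -0.149, 0.126]
force: [-1.5, 1.3, -0.2]
grip_width: 0.085
finger_force: 0.0
clock: 63.32
position: [0.5509, 0.0579, 0.2638]
tool_rot: [3.141, -0.15, 0.122]
force: [1.2, 0.1, 0.1]
grip_width: 0.0849
finger_force: 0.0
clock: 63.95
position: [0.5727, -0.119, 0.2635]
tool_rot: [3.141, -0.149, 0.121]
force: [0.6, 0.5, 0.1]
grip_width: 0.0848
finger_force: 0.0
```

View pics/v8.png

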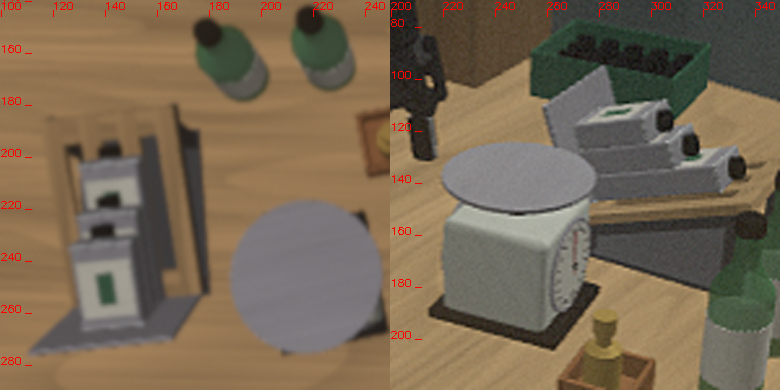

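The stack shows three tins, longest lowest, with caps uphill at (305,116), (315,126) and (334,134). The pan is empty and the weight is in its box. A quick numeric check against the ideal poses follows.

```bash
python3 -c "
from h import *
R=Ro.from_euler('xyz',[0,-.349066,.122]); o=np.array([.473,.3515,.049])
for L,z in((.17,0),(.12,.032),(.095,.064)):
  print('cap mid scene',proj('scene',o+R.apply([[L+.007,0,z+.016],[L+.014,0,z+.016]])).round(1).tolist(),'top face end corners top',proj('top',o+R.apply([[L,.033,z+.032],[L,-.033,z+.032]])).round(1).tolist(), 'base corners',proj('top',o+R.apply([[0,.033,z+.032],[0,-.033,z+.032]])).round(1).tolist())
"
```

```text
cap mid scene [[332.0, 134.5], [334.2, 134.4]] top face end corners top [[129.4, 203.3], [152.4, 201.0]] base corners [[138.7, 260.1], [161.0, 257.9]]
cap mid scene [[314.3, 125.8], [316.4, 125.6]] top face end corners top [[128.3, 222.9], [151.8, 220.6]] base corners [[135.1, 263.8], [158.1, 261.5]]
cap mid scene [[304.3, 116.4], [306.4, 116.2]] top face end corners top [[125.7, 234.6], [149.9, 232.2]] base corners [[131.3, 267.8], [155.1, 265.4]]
```

```bash
python3 -c "
from workcell import bot
print(bot.job_done())"
```

```text
the job is handed in; nothing more can be done
None
```

I handed in the job at about 64 s; no verdict came back. The check weight was proved on the scale and is back in its box, and the three tins present (170, 120 and 95 mm; tin_b was absent) were each weighed and stacked longest-lowest, caps uphill, bases pushed to the backstop. In the last camera check the stack looked right and the pan was empty.

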